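# Matches into the child-locked drawer

### The arm

A 6-joint arm with a two-finger parallel gripper is mounted at the origin on a cart in front of the work surface, level with it; the furniture and walls round the work are solid. World frame = base frame: x ahead of the robot, y to its left, z up, the work surface at z = 0. Lengths are in m, angles in degrees, forces in N, time in s.
With the tool pointing down it reaches from about 0.375 to 0.9 m from the base axis. Payload 3.1 kg.
Tool frame: the origin (TCP) lies on the centre line of the jaws, within the pads' length; the fingertips stand 17 mm ahead of it and the grasp point (between the pads) lies 2 mm behind it; z points along the fingers, y is the line along which they close (so a half turn about z gives the same grasp; the last joint's range is limited). The gripper opens to 87 mm and grips with 3 to 60 N. Pads are 19 mm wide; open, the fingers measure 117 mm over their backs; the gripper's body (75 mm by 190 mm) begins 51 mm behind the grasp point.
Start: joints at [60.533, 30.224, 82.088, -0, 67.689, -10.227], TCP at [0.206, 0.59, 0.202] pointing down, gripper open.
Joint ranges: [-176.69, 176.69], [-43.24, 126.21], [12.49, 139.97], [-82, 262], [0, 151.66], [-163.58, 163.58]. Speed limits (degrees/s): [159.86, 159.86, 180, 180, 180, 180].

### API

Orientations are given as a 3x3 rotation matrix whose columns are the frame's x, y, z axes.
In Python, from rig import bot, imaging, finder gives the robot as it stands. The module is installed in compiled form; this text tells all that it offers.
- The arm moves only by the tool play_rows, never from a script. Its argument "motion" is a list that holds one entry, the list of rows, each a list of 6 numbers: the shift along the tool's x, y, z in m, then the turn, a rotation vector about the tool's x, y, z in degrees. In form: [[[dx, dy, dz, wx, wy, wz], ...]]. A call has 1 to 8 rows; each row is the pose to reach, as a shift and turn from the pose commanded when the call began, along the tool's axes at that moment; what a row does not reach only later rows make up. A row lasts 1/12 s, in which the tool goes at most 41.7 mm and 7.16 degrees, less where a joint would pass 70% of its speed; a pose out of reach is approached as far as the arm can. A call with a gripper value outside its range is refused whole. "fingers" is the finger opening in m, from 0 to 0.087, set as the call begins (left out, the last holds). The fingers move at their own pace and stop on an object; the grip force is fixed at half the most. Time passes only in rows, so rows that repeat a pose let the fingers close. It gives the time, the measured TCP pose, the force, the opening and the grip force at its end, in the units of the state.
- bot.read_state(): the state, without advancing time (a new reading comes with each control period).
- imaging.capture(name): name is "scene" or "top" or "wrist"; returns a dict with "frame" (400x640x3 uint8, red, green, blue), "camera_matrix" (3x3 intrinsics, pixels), "R" (3x3) and "t" (3): a world point X has camera coordinates R X + t. Camera axes: x right, y down, z forward; pixel columns grow to the right and rows downward; lengths in m; the calibration is good to about 2 mm. A picture is of the moment at which its call begins. There is no depth.
- bot.hand_in(): hands the job in; it is judged then, once.
Trained networks look in the newest picture that a camera, given by its name, has taken for a name from the list of things; names that differ only in an ending like _2 or _b are one class to them, and where a whole thing is asked for, a point or a joint stands for the part that bears it (a point fixed in the world has none). Each returns a list of dicts, best first, with "confidence" (0 to 1); they miss things now and then, are a little off and sometimes report something else, mostly with a low value. They report only what shows in the picture. A call takes as long as a camera call.
- finder.recognise(camera, name): "at" ([x, y, z] in m, in world coordinates, good to about 4 mm: the middle of the surface that is visible of it).
- finder.outline_of(camera, name): "pixels" (400x640 bool, what is visible of it).
The state is a dict: "time_s": time; "joint_positions": joint angles; "qvel": joint speeds; "tau": joint torques, N m; "position": TCP position; "tcp_rot": TCP orientation; "force": force on the tool from outside, world axes, zero at the start; "moment": the same for the moment, N m; "opening": opening from 0.0 (shut) to 1.0 (fully open); "grasp_force": force on a finger pad.
Only numpy, scipy, OpenCV 4.12 (cv2) and the standard library are available. Lean on these libraries where they do the work, as an engineer would, in place of code of your own. Each camera call takes 0.05 s, during which the arm holds its last target. There are 200 camera calls.

### The job

Put the matchbox away in the little white-fronted drawer, which stands ajar on its child-safety catch: press the catch strip down in the middle, on its ribbed thumb pad, firmly enough (not quite a kilo and a half of force) for its hook to clear the keeper but without overstraining it, and keep it pressed as you draw the drawer past the keeper and open. Lay the matchbox flat inside, do not drop it, then push the drawer fully shut so that the catch snaps in again; never yank the drawer against the catch, and leave everything else where it stands.

Things in the scene. Friction and masses are not known exactly. Their poses are not given: they have to be found in the camera images.
- unit: pale wooden drawer box fixed on the worktop on screw feet (underside 1 to 12 mm up), 165 deep x 230 wide x 92 mm high, one white-fronted drawer facing the robot. Origin: centre of its underside; heights below are above this. x points from the front into the box, y to its left (seen from the robot), z up. Carcass face at x = -82.5 mm; the drawer opens along -x
- drawer (a joint): how far the drawer is open, in m: 0 shut, 0.125 fully open, runs stiffly (about 2 N). It starts ajar, 0.042 to 0.072. At about 0.078 the hook of the catch meets the keeper and stops it; once the hook is past (above 0.083) it slides freely. Pushed shut, the sloped hook ducks under the keeper by itself and springs up behind it (5 to 8 N)
- strip: white springy plastic strip of the catch, 24 wide, 3 thick, reaching 94 mm back from its root inside the drawer front, 58 mm left of the drawer's middle. Origin at the root bend, x along it to the hook, z up. On its pad it gives 1 mm per 4.5 N; the hook clears at 8 to 13 N, differing from drawer to drawer; 14 to 15 N clears any; over 18 N overstrains it. Free pad height varies by 0.5 mm either way
- thumb_pad (a point): middle of the top of the grey ribbed thumb pad (24 x 23 mm), half-way along the strip, 42 mm behind its root and 50 mm behind the inside of the drawer front; about 66 mm up. It moves with the drawer. With the drawer up against the catch it is 28 mm in front of the box's face
- hook_top (a point): top of the strip's hook, at its upright face, 75 mm behind the strip's root; free, it stands about 4 mm above the keeper's lower edge and must dip below it
- keeper_edge (a point): middle of the keeper's lower edge, 68 mm up, in the box's front opening 2.5 mm behind its face; x and z axes as the box
- keeper: white keeper plate of the catch, 34 mm wide, 5 thick, hanging 12 mm down from the box's top board at its front edge, above the strip. Origin: middle of its front lower edge. Easing the drawer up against it takes 5 N; yanked with over 45 N the catch would break
- drawer_floor (a point): point on the drawer's floor, 64 mm behind the inside of the drawer front and 30 mm right of its middle: clear of the strip, the place for the matchbox. Floor 22 mm up. Tray inside: 142 x 184 mm, walls to 56 mm up. x, y, z as the box
- drawer_front (a point): middle of the outer face of the drawer front (16 mm thick, 230 wide, from 8 to 88 mm up); a dark steel edge pull, 90 mm wide in the middle, stands out 11 mm at its upper edge (76 to 90 mm up)
- matches: matchbox: blue sleeve, white label with a red and yellow disc, brown strikers along the long sides, 38 x 58 x 18 mm, about 30 g, lying flat on the worktop right of the drawer box. Origin: middle of its underside; short side along x, long side along y. It fits flat on the drawer's floor beside the strip
- candle: tea light in a white cup, 38 mm across, 15 high, standing on the drawer box; not to be moved. Origin: middle of its underside
- red_peg: red clothes peg 72 x 15 x 12 mm lying on the drawer box; not to be moved. Origin: middle of its underside
- red_jar: spice jar with a red cap, 44 mm across, 106 high, right of the drawer box; not to be moved. Origin: middle of its underside
- green_jar: spice jar with a green cap, 41 mm across, 108 high, in the low wooden spice tray at the right; not to be moved. Origin: middle of its underside

How it is judged (in metres and radians):
On the way, in this order (a step that is already met when the one before it is completed fails the run):
1. the fingertip presses the strip's thumb pad until the top of the hook is down to the keeper's lower edge (within 1.5 mm), before the drawer is drawn past the keeper (95 mm) (contact force between the fingers and strip above 6 N and horizontal distance between the grasp point and thumb_pad below 0.022 m and z of hook_top in the frame of keeper_edge below 0.0015 m and value of joint drawer below 0.095 m), for 0.1 s.
2. the drawer is drawn open past the keeper, at least 100 mm (value of joint drawer above 0.1 m), for 0.2 s.
3. the matchbox lies released in the open drawer (x of matches in the frame of drawer_floor between -0.058 and 0.072 m and y of matches in the frame of drawer_floor between -0.055 and 0.11 m and z of matches in the frame of drawer_floor between -0.006 and 0.006 m and contact force between the fingers and matches below 0.05 N and linear speed of matches below 0.02 m/s and value of joint drawer above 0.085 m), for 0.3 s.
At the end, for the whole second after the job is handed in: the drawer is shut to within 6 mm, the hook sprung up again behind the keeper (its top at least 2 mm above the keeper edge), and the matchbox lies at rest and released, right way up on the drawer's floor inside it (its underside within 6 mm of the floor) (x of matches in the frame of drawer_floor between -0.058 and 0.072 m and y of matches in the frame of drawer_floor between -0.055 and 0.11 m and z of matches in the frame of drawer_floor between -0.006 and 0.006 m and contact force between the fingers and matches below 0.05 N and linear speed of matches below 0.02 m/s and value of joint drawer below 0.006 m and z of hook_top in the frame of keeper_edge above 0.002 m); the robot touches nothing.
It fails at once if the strip is pressed with more than 18 N or its hook forced more than 7 mm below the keeper edge (contact force between the fingers and strip above 18 N or z of hook_top in the frame of keeper_edge below -0.007 m).
It fails at once if the hook is forced against the keeper with more than 45 N (contact force between strip and keeper above 45 N).
It fails at once if the matchbox falls free faster than 0.8 m/s (a drop of over 3 cm) (linear speed of matches above 0.8 m/s and contact force between the fingers and matches below 0.05 N).
It fails at once if the tea light, the red peg, or one of the two loose spice jars is shifted more than 15 mm (distance of any of candle, red_peg, red_jar, green_jar from where it was at the start of the episode above 0.015 m).
It also fails if it takes over 72 s, if anything falls off the work surface, if the arm or the gripper's body presses on something with over 40 N, if the wrist force passes 120 N, or if a joint passes its speed limit or range.

## Working session

There is one attempt and no reset: what is moved stays moved. The work goes in short steps, Python scripts to look and compute and a tool call to move; the robot and the scene stay as the last step left them, time stands still between calls to the robot, and variables do not carry over. Pictures are saved under pics/ and viewed, at most 10 in all, crops included, and the job is handed in when it is done.

Besides the shell and the picture viewer there is one more tool, called after "Request:" as name([rows], argument=value, ...), one row to a line, values as JSON. play_rows: Moves the arm, as the interface text tells. Its arguments: {"type":"object","properties":{"motion":{"type":"array"},"fingers":{"type":"number"}},"required":["motion"]}

```bash
mkdir -p pics
cat > h.py <<'E'
import numpy as np, cv2
from rig import bot, imaging, finder
np.set_printoptions(precision=4,suppress=True)
def find(cam,names):
    for n in names:
        print(cam,n,[(round(d["confidence"],2),np.round(d["at"],4)) for d in finder.recognise(cam,n)[:2]])
def st():
    s=bot.read_state()
    for k in("time_s","position","tcp_rot","force","opening","grasp_force","joint_positions"): print(k,np.round(s[k],4).tolist())
    return s
def save(c,f,crop=None,k=1):
    d=imaging.capture(c); im=d["frame"][:,:,::-1]
    if crop: a,b,e,g=crop; im=im[b:g,a:e]
    cv2.imwrite("pics/"+f,cv2.resize(im,None,fx=k,fy=k)); return d
def proj(d,X):
    c=np.asarray(d["R"])@np.asarray(X)+d["t"]; p=d["camera_matrix"]@c; return p[:2]/p[2]
def onz(d,uv,z):
    R=np.asarray(d["R"]);t=np.asarray(d["t"]); r=R.T@np.linalg.inv(d["camera_matrix"])@[uv[0],uv[1],1]; o=-R.T@t
    return o+r*(z-o[2])/r[2]
E
python3 - <<'E'
from h import *
st()
a=save("scene","s.png");b=save("top","t.png")
for c in("top","scene"):
    find(c,["unit","drawer","strip","thumb_pad","hook_top","keeper","drawer_front","matches","candle","red_peg","red_jar","green_jar","drawer_floor"])
E
```

```text
time_s 0.0
position [0.2055, 0.5894, 0.2013]
tcp_rot [[-0.9442, 0.3295, -0.0011], [0.3295, 0.9442, -0.0019], [0.0004, -0.0022, -1.0]]
force [-0.9686, 0.8561, -0.1948]
opening 0.9989
grasp_force 0.0
joint_positions [60.5344, 30.2789, 82.157, -0.0017, 67.6898, -10.2263]
top unit [(0.91, array([0.606 , 0.1489, 0.099 ]))]
top drawer [(0.73, array([0.5336, 0.1655, 0.032 ]))]
top strip [(0.58, array([0.5514, 0.2154, 0.0753]))]
top thumb_pad [(0.58, array([0.5549, 0.2202, 0.0709]))]
top hook_top [(0.55, array([0.5539, 0.22  , 0.0702]))]
top keeper []
top drawer_front [(0.9, array([0.5333, 0.1679, 0.0356]))]
top matches [(0.7, array([ 0.4718, -0.1406,  0.0169]))]
top candle [(0.72, array([0.6777, 0.074 , 0.1078])), (0.55, array([0.5529, 0.218 , 0.076 ]))]
top red_peg [(0.47, array([0.6956, 0.1784, 0.1138]))]
top red_jar [(0.88, array([ 0.582 , -0.1052,  0.1069])), (0.68, array([0.553 , 0.2165, 0.0741]))]
top green_jar [(0.6, array([ 0.5002, -0.2642,  0.1087]))]
top drawer_floor [(0.87, array([0.5276, 0.1642, 0.033 ])), (0.6, array([ 0.4702, -0.1391,  0.0148]))]
scene unit [(0.69, array([0.60
[... 179 characters left out ...]
thumb_pad [(0.63, array([0.5535, 0.2213, 0.0702]))]
scene hook_top [(0.58, array([ 0.4983, -0.2531,  0.0743])), (0.5, array([0.5531, 0.2198, 0.0733]))]
scene keeper [(0.69, array([0.5206, 0.1965, 0.0531])), (0.59, array([0.5515, 0.22  , 0.0707]))]
scene drawer_front [(0.96, array([0.5258, 0.1931, 0.0528]))]
scene matches [(0.76, array([ 0.4704, -0.1252,  0.0184]))]
scene candle [(0.62, array([0.6757, 0.0754, 0.1093]))]
scene red_peg [(0.51, array([0.6957, 0.1842, 0.1066]))]
scene red_jar [(0.65, array([ 0.5882, -0.0944,  0.073 ])), (0.44, array([0.5537, 0.2207, 0.0678]))]
scene green_jar [(0.95, array([ 0.4985, -0.251 ,  0.0733]))]
scene drawer_floor [(0.57, array([0.5213, 0.1947, 0.0541]))]
```

View pics/s.png

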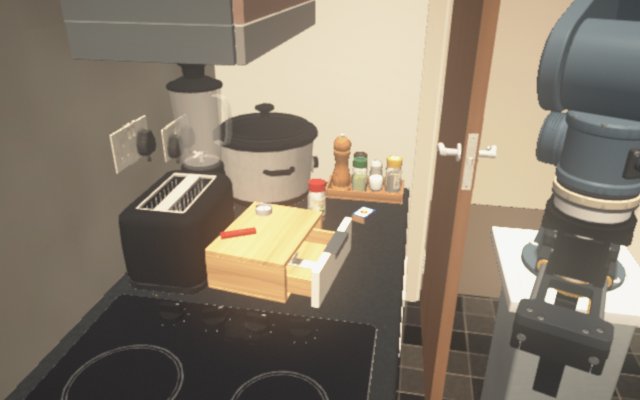

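View pics/t.png

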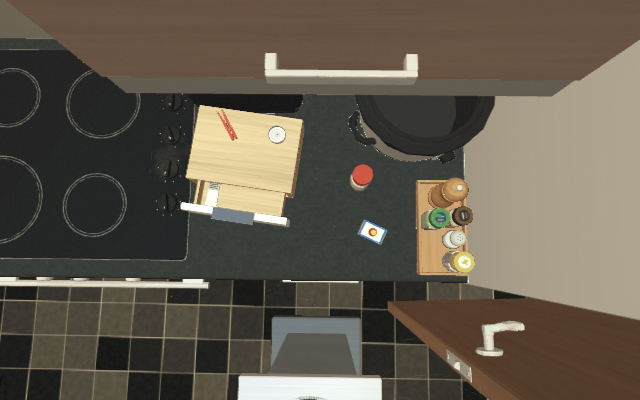

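Scene: drawer box at about (245,150) in the top view, yawed about −10°. The matchbox is at (372,232), the red jar at (361,178), and the drawer is ajar. I'll get the wrist camera's offset and a rough unit pose.

Run:
```python
from h import *
s=bot.read_state(); d=imaging.capture("wrist")
R=np.array(s["tcp_rot"]);p=np.array(s["position"])
c=-d["R"].T@d["t"]; print("cam in tool",R.T@(c-p)); print(R.T@d["R"].T); print(d["camera_matrix"])
t=imaging.capture("top"); print("topcam",-t["R"].T@t["t"])
m=finder.outline_of("top","unit")[0]["pixels"].astype(np.uint8)
cs,_=cv2.findContours(m,0,2); c=max(cs,key=cv2.contourArea)
q=cv2.approxPolyDP(c,4,True)[:,0]; print(q.tolist())
for u in q: print(onz(t,u,0.098))
m=finder.outline_of("top","matches")[0]["pixels"].astype(np.uint8)
r=cv2.minAreaRect(cv2.findContours(m,0,2)[0][0]); print(r)
for u in cv2.boxPoints(r): print(onz(t,u,0.018))
im=t["frame"][95:235,170:310,::-1]; cv2.imwrite("pics/tc.png",cv2.resize(im,None,fx=4,fy=4,interpolation=cv2.INTER_CUBIC))
```

```text
cam in tool [ 0.0753 -0.0007 -0.1829]
[[-0.0005 -0.9622 -0.2724]
 [ 1.     -0.0003 -0.0005]
 [ 0.0004 -0.2724  0.9622]]
[[306.6945   0.     317.4673]
 [  0.     306.6945 198.1297]
 [  0.       0.       1.    ]]
topcam [ 0.4214 -0.0282  1.0531]
[[201, 105], [187, 172], [197, 189], [194, 201], [182, 208], [214, 219], [287, 226], [282, 209], [285, 198], [293, 195], [301, 120], [224, 109], [236, 134], [232, 139], [218, 118], [221, 110]]
[0.7431 0.2459 0.098 ]
[0.5927 0.2687 0.098 ]
[0.5559 0.2451 0.098 ]
[0.5299 0.2503 0.098 ]
[0.5146 0.2751 0.098 ]
[0.492  0.2056 0.098 ]
[0.479 0.05  0.098]
[0.515  0.0615 0.098 ]
[0.5386 0.0557 0.098 ]
[0.5453 0.0387 0.098 ]
[0.7111 0.0246 0.098 ]
[0.7344 0.1946 0.098 ]
[0.6781 0.166  0.098 ]
[0.6668 0.1743 0.098 ]
[0.7138 0.207  0.098 ]
[0.7321 0.2012 0.098 ]
((372.1000061035156, 231.80001831054688), (27.72724151611328, 18.335756301879883), 26.56505012512207)
[ 0.4679 -0.1007  0.018 ]
[ 0.5056 -0.1195  0.018 ]
[ 0.4779 -0.1761  0.018 ]
[ 0.4404 -0.1572  0.018 ]
```

View pics/tc.png

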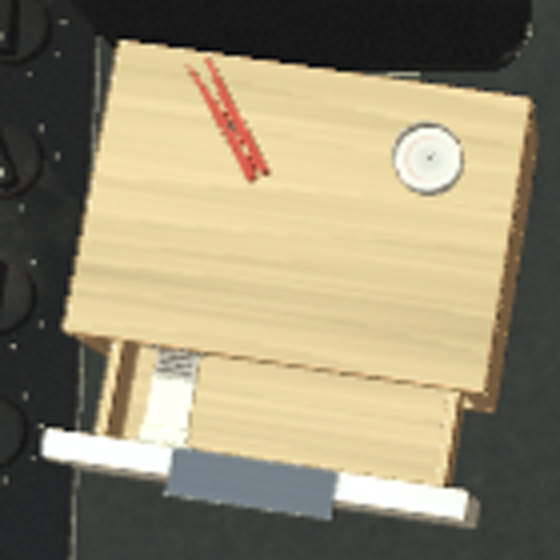

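The crop shows the box top's front corners at (65,330) and (487,393), the ribbed pad at (177,363) partly under the box edge, and the pull at (250,483).

```bash
cat >> h.py <<'E'
def to_tool(target,yaw_y_deg):
    "shift & turn in tool axes to get TCP to target pointing down with tool y at world angle yaw_y_deg"
    from scipy.spatial.transform import Rotation as Ro
    s=bot.read_state(); R=np.array(s["tcp_rot"]); p=np.array(s["position"])
    a=np.radians(yaw_y_deg); y=np.array([np.cos(a),np.sin(a),0]); z=np.array([0,0,-1.]); x=np.cross(y,z)
    T=np.c_[x,y,z]
    print("shift",R.T@(np.array(target)-p),"rotvec",Ro.from_matrix(R.T@T).as_rotvec(degrees=True))
E
python3 - <<'E'
from h import *
t=imaging.capture("top")
P=[]
for x,y in [(65,330),(487,393),(530,100),(119,40)]:
    P.append(onz(t,((x+.5)/4-.5+170,(y+.5)/4-.5+95),0.098)[:2])
P=np.array(P);print(P)
for i in range(4):
    e=P[(i+1)%4]-P[i];print(np.linalg.norm(e),np.degrees(np.arctan2(e[1],e[0])))
print(P.mean(0))
to_tool([0.53,0.19,0.26],80.5)
E
```

```text
[[0.5815 0.2705]
 [0.5498 0.0423]
 [0.7119 0.0222]
 [0.7439 0.2495]]
0.23040176594746886 -97.9014387256882
0.16334098112516687 -7.067798967883476
0.22953886471358198 81.99483578836416
0.16374622998556518 172.62805020090198
[0.6468 0.1461]
shift [-0.4378 -0.2709 -0.0578] rotvec [ 0.0003 -0.0015 -9.7405]
```

Request:
play_rows([
  [[-0.03, -0.02, -0.03, 0, 0, -2], [-0.06, -0.04, -0.058, 0, 0, -4], [-0.09, -0.056, -0.058, 0, 0, -6], [-0.12, -0.074, -0.058, 0, 0, -8], [-0.15, -0.093, -0.058, 0, 0, -10], [-0.18, -0.111, -0.058, 0, 0, -11.5], [-0.21, -0.13, -0.058, 0, 0, -11.5], [-0.24, -0.149, -0.058, 0, 0, -11.5]],
], fingers=0)

```text
time_s: 2.32
position: [0.3843, 0.3689, 0.2605]
tcp_rot: [[-0.991, 0.134, 0.0], [0.134, 0.991, 0.0], [-0.0, 0.0, -1.0]]
force: [1.0, 1.2, 0.6]
opening: 0.479
grasp_force: 0.0
```

Run:
```python
from h import *
to_tool([0.53,0.19,0.26],82.3)
```

```text
shift [-0.1685 -0.1577  0.0005] rotvec [ 0.0206  0.0239 -0.0264]
```

Request:
play_rows([
  [[-0.025, -0.023, 0, 0, 0, 0], [-0.05, -0.046, 0, 0, 0, 0], [-0.075, -0.07, 0, 0, 0, 0], [-0.1, -0.093, 0, 0, 0, 0], [-0.125, -0.117, 0, 0, 0, 0], [-0.15, -0.14, 0, 0, 0, 0], [-0.168, -0.158, 0, 0, 0, 0], [-0.168, -0.158, 0, 0, 0, 0]],
])

```text
time_s: 2.98
position: [0.5324, 0.1871, 0.2604]
tcp_rot: [[-0.99, 0.14, 0.003], [0.14, 0.99, -0.002], [-0.003, -0.001, -1.0]]
force: [-0.1, -0.1, -0.1]
opening: 0.01
grasp_force: 0.0
```

Run:
```python
from h import *
st(); save("wrist","w1.png")
find("wrist",["strip","thumb_pad","unit","drawer_front"])
```

```text
time_s 2.9833
position [0.5324, 0.1871, 0.2604]
tcp_rot [[-0.9902, 0.1395, 0.0032], [0.1395, 0.9902, -0.0018], [-0.0035, -0.0013, -1.0]]
force [-0.1203, -0.1236, -0.1141]
opening 0.0096
grasp_force 0.0
joint_positions [8.0944, 21.7951, 86.9718, -0.1354, 71.0638, -73.8406]
wrist strip [(0.67, array([0.5545, 0.2162, 0.0723]))]
wrist thumb_pad [(0.71, array([0.558 , 0.1567, 0.097 ])), (0.63, array([0.5284, 0.1624, 0.0557]))]
wrist unit [(0.83, array([0.5559, 0.1547, 0.0963]))]
wrist drawer_front [(0.8, array([0.5318, 0.161 , 0.0586]))]
```

View pics/w1.png

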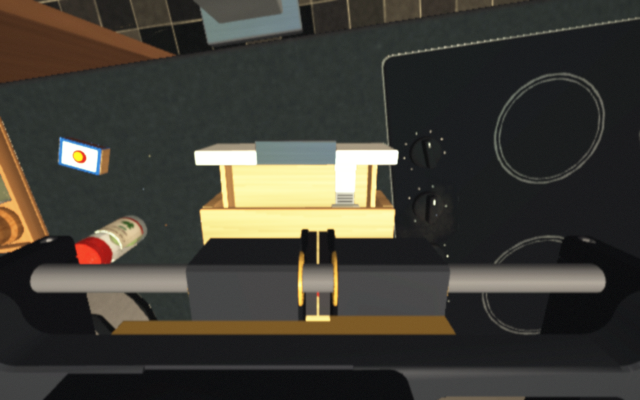

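The wrist view shows the front at rows 142–164, the pull at columns 256–336, the pad at (345,198), and the box's front top edge at row ~207. I'll zoom in.

Run:
```python
from h import *
d=imaging.capture("wrist")
im=d["frame"][130:240,190:405,::-1]; cv2.imwrite("pics/w1c.png",cv2.resize(im,None,fx=3.7,fy=3.7,interpolation=cv2.INTER_CUBIC))
for z in(.08,.09,.1):
    print(z,onz(d,(345,198),z-.025),onz(d,(202,207),z),onz(d,(396,207),z))
```

```text
0.08 [0.5661 0.2227 0.055 ] [0.5465 0.0443 0.08  ] [0.5788 0.2828 0.08  ]
0.09 [0.5631 0.2221 0.065 ] [0.544  0.0486 0.09  ] [0.5753 0.2805 0.09  ]
0.1 [0.5602 0.2216 0.075 ] [0.5414 0.0529 0.1   ] [0.5718 0.2783 0.1   ]
```

View pics/w1c.png

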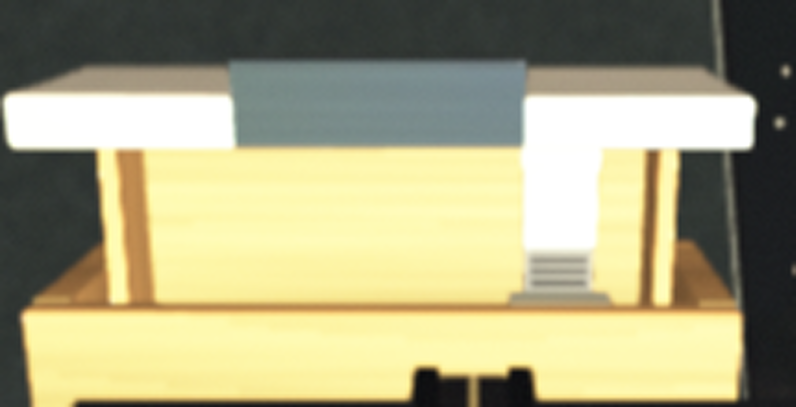

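Run:
```python
from h import *
from scipy.optimize import least_squares
w=imaging.capture("wrist");t=imaging.capture("top")
W=lambda x,y:((x+.5)/3.7-.5+190,(y+.5)/3.7-.5+130)
T=lambda x,y:((x+.5)/4-.5+170,(y+.5)/4-.5+95)
def obs(d): 
    o=[]
    B=lambda x,y,z,c,u:o.append(((x,y,z),c,u))
    B(-.0825,.115,.092,w,W(742,311));B(-.0825,-.115,.092,w,W(22,311))
    B(-.0825-d,.115,.088,w,W(755,150));B(-.0825-d,-.115,.088,w,W(6,150))
    B(-.0985-d,.115,.088,w,W(755,97));B(-.0985-d,-.115,.088,w,W(6,95))
    B(-.0325-d-.0115,.070,.066,w,W(597,251));B(-.0325-d-.0115,.046,.066,w,W(525,251))
    for x,y,u in((-.0825,.115,(65,330)),(-.0825,-.115,(487,393)),(.0825,-.115,(530,100)),(.0825,.115,(119,40))): B(x,y,.092,t,T(*u))
    return o
def f(v,off=True):
    x,y,a,h,d=v; c,s=np.cos(a),np.sin(a); r=[]
    for (X,Y,Z),cam,u in obs(d):
        r+=list(proj(cam,(x+c*X-s*Y,y+s*X+c*Y,Z+h))-u)
    return np.array(r)
R=least_squares(f,[.647,.146,-.134,.006,.05],loss="soft_l1",x_scale=.01)
print(R.x,np.degrees(R.x[2]));print(f(R.x).reshape(-1,2))
x,y,a,h,d=R.x
c,s=np.cos(a),np.sin(a)
g=lambda X,Y,Z:np.array([x+c*X-s*Y,y+s*X+c*Y,Z+h])
print("mid gap",g(-.0825-d/2,0,.08),"pad",g(-.0325-d,.058,.066))
```

```text
[ 0.646   0.1464 -0.136   0.0081  0.0518] -7.793487330913343
[[ 0.4256  0.4346]
 [ 0.0601  0.0356]
 [-0.8621 -0.0179]
 [ 0.9377 -0.4478]
 [ 0.1121  0.36  ]
 [-0.6003  0.4591]
 [-0.4496 -0.2201]
 [-0.1936 -0.2601]
 [-0.82    0.6046]
 [-0.7285  0.4197]
 [ 0.3651 -0.3547]
 [-0.1272 -0.0453]]
mid gap [0.5386 0.1611 0.0881] pad [0.5703 0.2153 0.0741]
```

Run:
```python
from h import *
st()
to_tool([0.5386,.1611,.1],82.2)
```

```text
time_s 3.3833
position [0.5278, 0.1922, 0.2604]
tcp_rot [[-0.9911, 0.1328, -0.0002], [0.1328, 0.9911, 0.0001], [0.0002, 0.0001, -1.0]]
force [-0.7073, -0.0481, -0.2489]
opening 0.0071
grasp_force 0.0
joint_positions [8.6069, 21.6465, 87.2176, 0.0099, 71.1434, -73.7628]
shift [-0.0149 -0.0294  0.1603] rotvec [ 0.0069 -0.0098  0.1665]
```

Request:
play_rows([
  [[-0.015, -0.029, 0.03, 0, 0, 0], [-0.015, -0.029, 0.06, 0, 0, 0], [-0.015, -0.029, 0.085, 0, 0, 0], [-0.015, -0.029, 0.11, 0, 0, 0], [-0.015, -0.029, 0.13, 0, 0, 0], [-0.015, -0.029, 0.15, 0, 0, 0], [-0.015, -0.029, 0.16, 0, 0, 0], [-0.015, -0.029, 0.16, 0, 0, 0]],
])

```text
time_s: 4.05
position: [0.5375, 0.1608, 0.0981]
tcp_rot: [[-0.991, 0.134, -0.005], [0.134, 0.991, -0.0], [0.005, -0.001, -1.0]]
force: [0.1, 0.4, -0.0]
opening: 0.009
grasp_force: 0.0
```

Request:
play_rows([
  [[0.004, 0, 0, 0, 0, 0], [0.007, 0, 0, 0, 0, 0], [0.01, 0, 0, 0, 0, 0], [0.013, 0, 0, 0, 0, 0], [0.016, 0, 0, 0, 0, 0], [0.018, 0, 0, 0, 0, 0], [0.018, 0, 0, 0, 0, 0]],
])

```text
time_s: 4.63
position: [0.5211, 0.1629, 0.1006]
tcp_rot: [[-0.991, 0.134, -0.0], [0.134, 0.991, -0.0], [0.0, -0.0, -1.0]]
force: [-0.4, 1.3, -1.3]
opening: 0.005
grasp_force: 0.0
```

Request:
play_rows([
  [[0.002, 0, 0, 0, 0, 0], [0.004, 0, 0, 0, 0, 0], [0.006, 0, 0, 0, 0, 0], [0.008, 0, 0, 0, 0, 0], [0.01, 0, 0, 0, 0, 0], [0.012, 0, 0, 0, 0, 0], [0.014, 0, 0, 0, 0, 0], [0.016, 0, 0, 0, 0, 0]],
])

```text
time_s: 5.3
position: [0.5057, 0.165, 0.1002]
tcp_rot: [[-0.991, 0.135, -0.0], [0.135, 0.991, -0.0], [0.0, -0.0, -1.0]]
force: [0.2, -0.3, 0.4]
opening: 0.003
grasp_force: 0.0
```

Request:
play_rows([
  [[0.002, 0, 0, 0, 0, 0], [0.003, 0, 0, 0, 0, 0], [0.004, 0, 0, 0, 0, 0]],
])

```text
time_s: 5.55
position: [0.5018, 0.1655, 0.1003]
tcp_rot: [[-0.991, 0.135, 0.0], [0.135, 0.991, -0.0], [-0.0, 0.0, -1.0]]
force: [0.4, -0.2, 0.5]
opening: 0.007
grasp_force: 0.0
```

Run:
```python
from h import *
st();find("wrist",["strip","thumb_pad"])
save("wrist","w2.png")
```

```text
time_s 5.55
position [0.5018, 0.1655, 0.1003]
tcp_rot [[-0.9909, 0.1346, 0.0001], [0.1346, 0.9909, -0.0], [-0.0001, 0.0, -1.0]]
force [0.3718, -0.1525, 0.4592]
opening 0.0071
grasp_force 0.0
joint_positions [6.1301, 31.4384, 101.3605, -0.0007, 47.198, -76.1327]
wrist strip [(0.7, array([0.5566, 0.2142, 0.0738]))]
wrist thumb_pad [(0.77, array([0.5523, 0.2133, 0.0745]))]
```

View pics/w2.png

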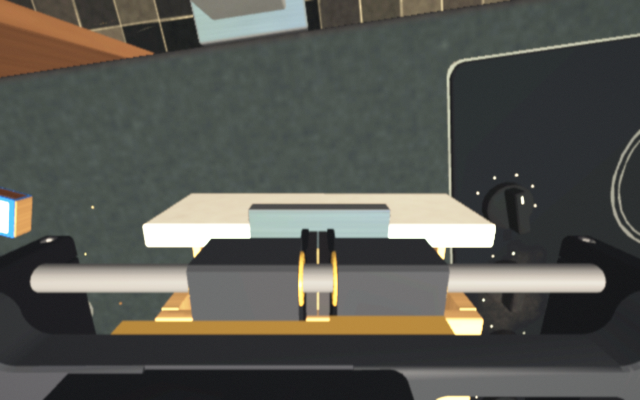

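```bash
cat >> h.py <<'E'
U=(.646,.1464,-.136,.0081)
def g(X,Y,Z):
    x,y,a,h=U; c,s=np.cos(a),np.sin(a); return np.array([x+c*X-s*Y,y+s*X+c*Y,Z+h])
def ux(p):
    x,y,a,h=U; c,s=np.cos(a),np.sin(a); dx,dy=p[0]-x,p[1]-y; return np.array([c*dx+s*dy,-s*dx+c*dy,p[2]-h])
E
python3 - <<'E'
from h import *
w=imaging.capture("wrist");t=imaging.capture("top")
for d in(.052,.06,.068,.075,.08): print(d,proj(w,g(-.0825-d,.115,.088)),proj(w,g(-.0825-d,-.115,.088)),proj(w,g(-.0985-d,-.115,.088)),proj(t,g(-.0985-d,.115,.088)),proj(t,g(-.0985-d,-.115,.088)))
print(ux(bot.read_state()["position"]))
cv2.imwrite("pics/t2.png",cv2.resize(t["frame"][150:240,170:310,::-1],None,fx=5,fy=5,interpolation=cv2.INTER_CUBIC))
E
```

```text
0.052 [492.7496 246.5468] [146.1545 246.3687] [142.4183 223.7165] [179.6113 209.0585] [285.7671 224.9366]
0.06 [494.6531 235.3462] [144.3066 235.1652] [140.4881 212.0145] [178.896  212.7496] [285.1696 228.6729]
0.068 [496.5983 223.9006] [142.4183 223.7165] [138.5148 200.0506] [178.179  216.4492] [284.5708 232.4178]
0.075 [498.3356 213.6782] [140.7317 213.4913] [136.7516 189.3605] [177.5503 219.6934] [284.0456 235.7017]
0.08 [499.5973 206.2546] [139.507  206.0658] [135.4707 181.5943] [177.1004 222.0147] [283.6698 238.0515]
[-0.1452 -0.0006  0.0922]
```

View pics/t2.png

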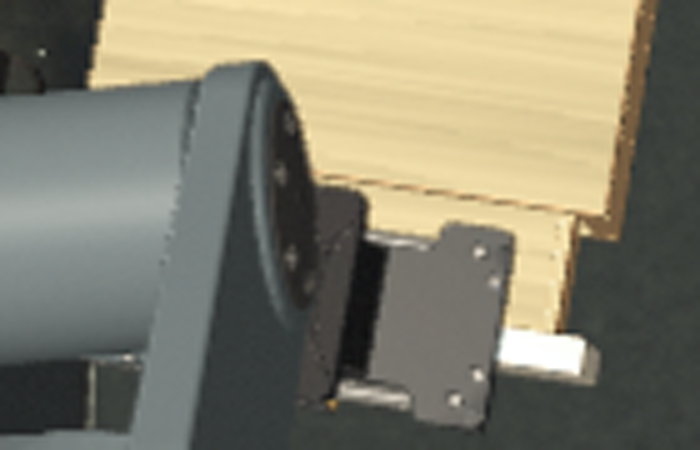

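The drawer is still at 0.052, although the fingertips should be over or against its front. I'll feel downwards to find the height.

Request:
play_rows([
  [[0, 0, 0.001, 0, 0, 0], [0, 0, 0.002, 0, 0, 0], [0, 0, 0.003, 0, 0, 0], [0, 0, 0.004, 0, 0, 0], [0, 0, 0.004, 0, 0, 0]],
])

```text
time_s: 6.22
position: [0.5017, 0.1655, 0.096]
tcp_rot: [[-0.991, 0.135, -0.001], [0.135, 0.991, -0.0], [0.001, -0.0, -1.0]]
force: [-0.5, 0.5, 0.1]
opening: 0.004
grasp_force: 0.0
```

Run:
```python
from h import *
s=st()
d=imaging.capture("wrist")
im=d["frame"][190:310,220:420,::-1]; cv2.imwrite("pics/w3.png",cv2.resize(im,None,fx=4,fy=4,interpolation=cv2.INTER_CUBIC))
R=np.array(s["tcp_rot"]);p=np.array(s["position"])
for z in(-.05,-.02,0,.017):
  for x in(-.0095,.0095): print(z,x,proj(d,p+R@[x,0.015,z]))
```

```text
time_s 6.2167
position [0.5017, 0.1655, 0.096]
tcp_rot [[-0.9909, 0.1347, -0.0005], [0.1347, 0.9909, -0.0001], [0.0005, -0.0001, -1.0]]
force [-0.4861, 0.5169, 0.0827]
opening 0.0036
grasp_force 0.0
joint_positions [6.1222, 31.8505, 101.517, -0.0004, 46.6623, -76.1344]
-0.05 -0.0095 [349.3982 290.6192]
-0.05 0.0095 [350.5149 255.4529]
-0.02 -0.0095 [344.2782 261.8486]
-0.02 0.0095 [345.0588 231.6408]
0 -0.0095 [341.6897 247.3024]
0 0.0095 [342.3238 219.704 ]
0.017 -0.0095 [339.8529 236.9811]
0.017 0.0095 [340.3925 211.2754]
```

View pics/w3.png

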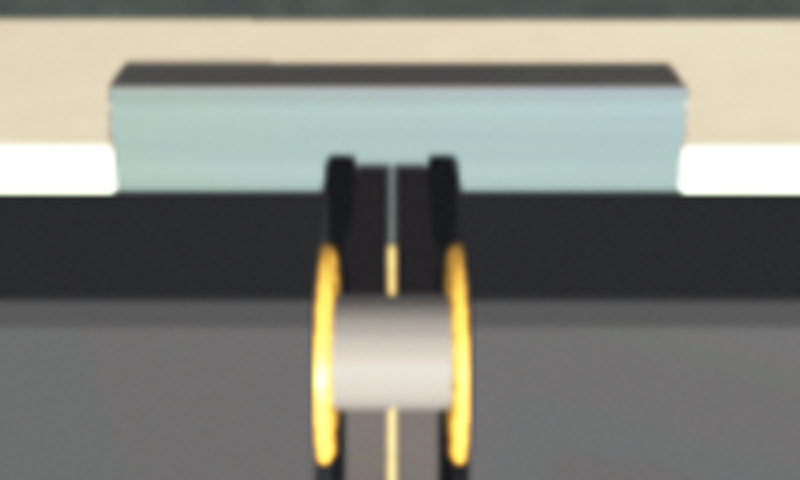

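Run:
```python
from h import *
w=imaging.capture("wrist");st()
print(w["t"],w["R"])
for d in(.052,.056,.06,.068,.075,.08): print(d,proj(w,g(-.0825-d,.115,.088)),proj(w,g(-.0825-d,-.115,.088)),proj(w,g(-.0985-d,-.115,.088)))
def edge(im):
    for c in(160,200,440,480): 
        col=im[150:300,c].astype(int).sum(1); print(c,[ (i+150,col[i]) for i in range(60,110,3)])
edge(w["frame"])
```

```text
time_s 6.3167
position [0.5018, 0.1655, 0.0961]
tcp_rot [[-0.9909, 0.1347, -0.0002], [0.1347, 0.9909, -0.0], [0.0002, -0.0001, -1.0]]
force [-0.2591, 0.3595, -1.0343]
opening 0.0057
grasp_force 0.0
joint_positions [6.1234, 31.8356, 101.5088, -0.0021, 46.6677, -76.1344]
[-0.231  -0.4603  0.1599] [[ 0.1351  0.9908 -0.0002]
 [ 0.9535 -0.13    0.2719]
 [ 0.2694 -0.0369 -0.9623]]
0.052 [496.389  249.4806] [142.8013 249.301 ] [138.9189 226.2443]
0.056 [497.3728 243.8119] [141.8467 243.6316] [137.9211 220.3186]
0.06 [498.3674 238.0807] [140.8815 237.8998] [136.912  214.3261]
0.068 [500.39   226.4266] [138.9189 226.2443] [134.8594 202.1361]
0.075 [502.1971 216.014 ] [137.1654 215.8306] [133.0246 191.2395]
0.08 [503.5099 208.45  ] [135.8916 208.2657] [131.6912 183.3208]
160 [(210, np.int64(237)), (213, np.int64(426)), (216, np.int64(629)), (219, np.int64(626)), (222, np.int64(632)), (225, np.int64(689)), (228, np.int64(765)), (231, np.int64(765)), (234, np.int64(765)), (237, np.int64(765)), (240, np.int64(765)), (243, np.int64(765)), (246, np.int64(765)), (249, np.int64(719)), (252, np.int64(
[... 487 characters left out ...]
.int64(638)), (219, np.int64(643)), (222, np.int64(646)), (225, np.int64(670)), (228, np.int64(765)), (231, np.int64(765)), (234, np.int64(765)), (237, np.int64(765)), (240, np.int64(765)), (243, np.int64(765)), (246, np.int64(765)), (249, np.int64(762)), (252, np.int64(709)), (255, np.int64(690)), (258, np.int64(192))]
480 [(210, np.int64(142)), (213, np.int64(158)), (216, np.int64(552)), (219, np.int64(639)), (222, np.int64(637)), (225, np.int64(666)), (228, np.int64(765)), (231, np.int64(765)), (234, np.int64(765)), (237, np.int64(765)), (240, np.int64(765)), (243, np.int64(765)), (246, np.int64(765)), (249, np.int64(756)), (252, np.int64(139)), (255, np.int64(146)), (258, np.int64(144))]
```

Request:
play_rows([
  [[0, 0, 0.001, 0, 0, 0], [0, 0, 0.002, 0, 0, 0], [0, 0, 0.003, 0, 0, 0], [0, 0, 0.003, 0, 0, 0]],
])

```text
time_s: 6.65
position: [0.5017, 0.1655, 0.093]
tcp_rot: [[-0.991, 0.135, -0.0], [0.135, 0.991, -0.0], [0.0, -0.0, -1.0]]
force: [-0.1, 0.2, -0.2]
opening: 0.004
grasp_force: 0.0
```

Request:
play_rows([
  [[0, 0, 0.001, 0, 0, 0], [0, 0, 0.002, 0, 0, 0], [0, 0, 0.003, 0, 0, 0], [0, 0, 0.003, 0, 0, 0]],
])

```text
time_s: 6.98
position: [0.5017, 0.1655, 0.09]
tcp_rot: [[-0.991, 0.135, -0.0], [0.135, 0.991, -0.0], [0.0, -0.0, -1.0]]
force: [0.4, 0.7, -0.2]
opening: 0.003
grasp_force: 0.0
```

Run:
```python
from h import *
w=imaging.capture("wrist")
for d in(.052,.06): print(d,proj(w,g(-.0825-d,.115,.088)),proj(w,g(-.0985-d,.115,.088)))
col=w["frame"][150:300,460].astype(int).sum(1); print([ (i+150,int(col[i])) for i in range(50,125,3)])
row=w["frame"][224].astype(int).sum(1); print(row[295:345].tolist())
for v in range(220,246,2): print(v,w["frame"][v,300:340:2].astype(int).sum(1).tolist())
t=imaging.capture("scene")
print("tip in scene",proj(t,np.array(bot.read_state()["position"])-[0,0,.017]))
u=proj(t,g(-.14,0,.09)).astype(int);print(u)
x,y=u; cv2.imwrite("pics/s2.png",cv2.resize(t["frame"][y-50:y+45,x-60:x+60,::-1],None,fx=6,fy=6,interpolation=cv2.INTER_CUBIC))
```

```text
0.052 [501.7444 253.6684] [505.9911 230.0048]
0.06 [503.8437 241.971 ] [508.1885 217.7605]
[(200, 143), (203, 546), (206, 641), (209, 636), (212, 640), (215, 641), (218, 642), (221, 646), (224, 638), (227, 643), (230, 759), (233, 765), (236, 765), (239, 765), (242, 765), (245, 765), (248, 765), (251, 765), (254, 580), (257, 130), (260, 132), (263, 180), (266, 311), (269, 433), (272, 521)]
[579, 573, 581, 578, 580, 580, 581, 580, 583, 579, 581, 579, 581, 583, 585, 584, 584, 581, 583, 583, 582, 583, 582, 586, 586, 583, 581, 580, 584, 584, 584, 581, 583, 584, 583, 582, 583, 585, 582, 583, 582, 582, 583, 586, 583, 585, 582, 587, 583, 585]
220 [585, 587, 586, 588, 587, 586, 587, 587, 588, 594, 590, 590, 590, 590, 592, 595, 591, 589, 591, 594]
222 [586, 588, 589, 587, 584, 584, 585, 589, 585, 588, 587, 588, 589, 588, 586, 589, 588, 587, 587, 590]
224 [580, 580, 579, 579, 583, 584, 581, 583, 583, 586, 583, 580, 584, 581, 584, 582, 585, 583, 582, 586]
226 [576, 571, 573, 574, 574, 575, 575, 577, 574, 573, 577, 575, 579, 576, 576, 575, 576, 576, 574, 578]
228 [567, 485, 436, 441, 494, 569, 56
[... 206 characters left out ...]
, 169, 223, 322, 167, 166, 169, 165, 82, 77, 90, 344, 573, 576]
234 [511, 111, 83, 80, 95, 115, 112, 112, 186, 300, 119, 116, 121, 108, 81, 82, 82, 287, 578, 579]
236 [434, 92, 83, 80, 98, 119, 115, 118, 192, 306, 120, 115, 117, 109, 79, 82, 84, 230, 547, 569]
238 [201, 95, 75, 81, 94, 117, 117, 112, 190, 299, 120, 116, 114, 110, 87, 83, 83, 139, 239, 247]
240 [134, 98, 83, 80, 102, 118, 112, 110, 188, 300, 116, 114, 117, 107, 83, 75, 80, 113, 134, 135]
242 [139, 104, 79, 80, 100, 112, 114, 113, 186, 301, 121, 116, 117, 113, 84, 78, 82, 117, 132, 133]
244 [138, 101, 81, 76, 104, 116, 117, 115, 189, 301, 118, 114, 119, 111, 88, 79, 87, 120, 132, 131]
tip in scene [334.6898 251.9539]
[332 240]
```

View pics/s2.png

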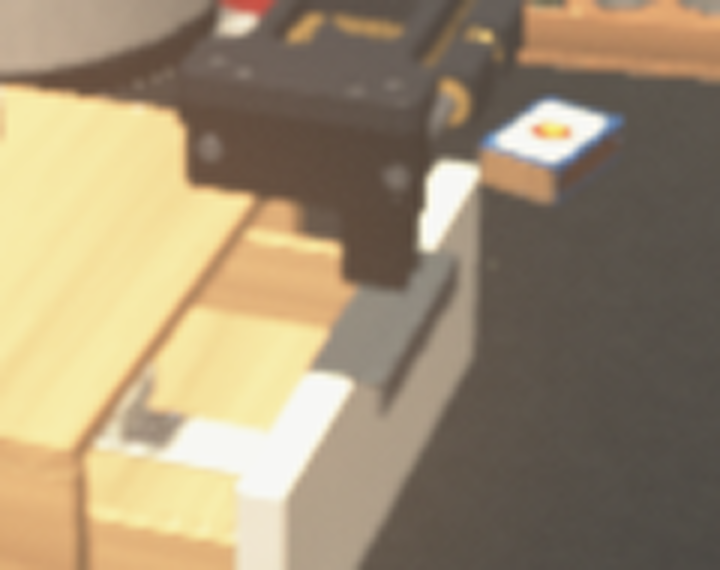

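The scene crop clearly shows the closed finger hovering above the pull, its bottom at full-frame (335,237). I'll triangulate the tip's real position from both views.

Run:
```python
from h import *
from scipy.optimize import least_squares
w=imaging.capture("wrist");t=imaging.capture("scene");s=bot.read_state()
R=np.array(s["tcp_rot"]);p=np.array(s["position"])
def q(a): return (272+(a[0]+.5)/6-.5,190+(a[1]+.5)/6-.5)
# bottom corners of finger in scene; front-face bottom row in wrist
for sc,uw in (((378,285),(318,230)),((410,288),(318,230)),((345,280),(318,230)),((415,285),(302,230)),((410,285),(334,230))):
    r=least_squares(lambda X:np.r_[proj(w,X)-uw,proj(t,X)-q(sc)],p)
    print(sc,r.x,"tool",R.T@(r.x-p),r.fun)
# calibration check of scene cam: unit corner / pull
for X in((-.0825,.115,.092),(-.1345,.115,.088),(-.1505,.115,.088),(-.1505-.011,.045,.09),(-.1505-.011,-.045,.09)):
    u=proj(t,g(*X)); print(X,u,"crop",(u-[272,190])*6)
```

```text
(378, 285) [0.4946 0.1661 0.1041] tool [ 0.0073 -0.0004 -0.0139] [0.0507 1.3067 3.9413 2.002 ]
(410, 288) [0.4922 0.1664 0.1081] tool [ 0.0098 -0.0004 -0.0179] [-0.002  -0.0487 -0.1507 -0.0757]
(345, 280) [0.497  0.1658 0.1005] tool [ 0.0049 -0.0004 -0.0102] [0.1024 2.7905 8.2283 4.2335]
(415, 285) [0.4924 0.1568 0.1043] tool [ 0.0083 -0.0099 -0.0141] [-0.0058 -0.1383 -0.4227 -0.2108]
(410, 285) [0.4909 0.1755 0.1144] tool [ 0.0122  0.0084 -0.0241] [-0.0015 -0.0367 -0.1166 -0.0589]
(-0.0825, 0.115, 0.092) [284.0892 264.3458] crop [ 72.5351 446.075 ]
(-0.1345, 0.115, 0.088) [310.8155 271.2415] crop [232.8931 487.449 ]
(-0.1505, 0.115, 0.088) [319.196  272.8269] crop [283.1759 496.9611]
(-0.1615, 0.045, 0.09) [336.137  253.8089] crop [384.822  382.8531]
(-0.1615, -0.045, 0.09) [348.5759 232.3534] crop [459.4555 254.1204]
```

Both views agree: the real fingertip is about 18 mm behind the TCP, not 17 mm ahead of it. Contact with the pull should confirm this around TCP z ≈ 0.080.

Request:
play_rows([
  [[0, 0, 0.002, 0, 0, 0], [0, 0, 0.004, 0, 0, 0], [0, 0, 0.006, 0, 0, 0], [0, 0, 0.007, 0, 0, 0], [0, 0, 0.007, 0, 0, 0]],
])

```text
time_s: 7.6
position: [0.5016, 0.1654, 0.0829]
tcp_rot: [[-0.991, 0.135, -0.001], [0.135, 0.991, -0.0], [0.001, -0.0, -1.0]]
force: [-0.5, -0.8, -0.5]
opening: 0.003
grasp_force: 0.0
```

Request:
play_rows([
  [[0, 0, 0.001, 0, 0, 0], [0, 0, 0.002, 0, 0, 0], [0, 0, 0.002, 0, 0, 0]],
])

```text
time_s: 7.85
position: [0.5018, 0.1655, 0.0811]
tcp_rot: [[-0.991, 0.135, -0.0], [0.135, 0.991, -0.0], [0.0, -0.0, -1.0]]
force: [-0.1, 0.2, 0.4]
opening: 0.002
grasp_force: 0.0
```

Request:
play_rows([
  [[0, 0, 0.001, 0, 0, 0], [0, 0, 0.002, 0, 0, 0], [0, 0, 0.002, 0, 0, 0]],
])

```text
time_s: 8.1
position: [0.5018, 0.1655, 0.0791]
tcp_rot: [[-0.991, 0.135, -0.0], [0.135, 0.991, -0.0], [0.0, -0.0, -1.0]]
force: [-0.0, 0.6, -0.2]
opening: 0.006
grasp_force: 0.0
```

Request:
play_rows([
  [[0, 0, 0.001, 0, 0, 0], [0, 0, 0.002, 0, 0, 0], [0, 0, 0.002, 0, 0, 0]],
])

```text
time_s: 8.35
position: [0.5019, 0.1655, 0.0772]
tcp_rot: [[-0.991, 0.135, -0.0], [0.135, 0.991, -0.0], [0.0, -0.0, -1.0]]
force: [-0.5, -0.4, 0.4]
opening: 0.005
grasp_force: 0.0
```

Request:
play_rows([
  [[0, 0, 0.001, 0, 0, 0], [0, 0, 0.002, 0, 0, 0], [0, 0, 0.002, 0, 0, 0]],
])

```text
time_s: 8.6
position: [0.503, 0.1654, 0.077]
tcp_rot: [[-0.991, 0.134, 0.003], [0.134, 0.991, -0.0], [-0.003, 0.0, -1.0]]
force: [-1.5, -1.8, 11.7]
opening: 0.005
grasp_force: 5.9
```

Contact is at TCP z = 0.077, so closed tips really sit ~21 mm behind the TCP. I'll back off and check whether finger length varies with the opening.

Request:
play_rows([
  [[0, 0, -0.015, 0, 0, 0], [0, 0, -0.04, 0, 0, 0], [0, 0, -0.055, 0, 0, 0], [0, 0, -0.055, 0, 0, 0], [0, 0, -0.055, 0, 0, 0], [0, 0, -0.055, 0, 0, 0], [0, 0, -0.055, 0, 0, 0]],
], fingers=0.033)

```text
time_s: 9.18
position: [0.5009, 0.1654, 0.1291]
tcp_rot: [[-0.991, 0.135, -0.003], [0.135, 0.991, -0.0], [0.002, -0.001, -1.0]]
force: [-0.8, -0.5, -0.6]
opening: 0.362
grasp_force: 0.0
```

Run:
```python
from h import *
st(); w=imaging.capture("wrist");t=imaging.capture("scene");np.savez("a.npz",w=w["frame"],t=t["frame"])
```

```text
time_s 9.1833
position [0.5009, 0.1654, 0.1291]
tcp_rot [[-0.9909, 0.1347, -0.0025], [0.1347, 0.9909, -0.0003], [0.0025, -0.0006, -1.0]]
force [-0.8006, -0.4673, -0.6444]
opening 0.3621
grasp_force 0.0
joint_positions [6.1231, 28.7894, 100.0853, -0.0001, 51.2718, -76.1347]
```

Request:
play_rows([
  [[0, 0, 0, 0, 0, 0], [0, 0, 0, 0, 0, 0], [0, 0, 0, 0, 0, 0], [0, 0, 0, 0, 0, 0], [0, 0, 0, 0, 0, 0], [0, 0, 0, 0, 0, 0], [0, 0, 0, 0, 0, 0]],
], fingers=0.07)

```text
time_s: 9.87
position: [0.5019, 0.1655, 0.1303]
tcp_rot: [[-0.991, 0.135, 0.0], [0.135, 0.991, -0.0], [-0.0, -0.0, -1.0]]
force: [-0.2, 0.2, 0.5]
opening: 0.775
grasp_force: 0.0
```

Run:
```python
from h import *
s=st(); w=imaging.capture("wrist");t=imaging.capture("scene");a=np.load("a.npz")
R=np.array(s["tcp_rot"]);p=np.array(s["position"])
f=lambda c:cv2.resize(c[:,:,::-1],(400,300),interpolation=cv2.INTER_CUBIC)
u,v=proj(t,p).astype(int);print("scene crop origin",u-60,v-60,"tcp",proj(t,p))
W=lambda im:f(im[180:300,240:400]); S=lambda im:f(im[v-60:v+30,u-60:u+60])
cv2.imwrite("pics/m.png",np.vstack([np.hstack([W(a["w"]),W(w["frame"])]),np.hstack([S(a["t"]),S(t["frame"])])]))
for z in(-.04,-.02,0,.017): print(z,proj(w,p+R@[.0095,.035,z]),proj(w,p+R@[-.0095,.035,z]),proj(t,p+R@[.0095,.035,z]))
```

```text
time_s 9.8667
position [0.5019, 0.1655, 0.1303]
tcp_rot [[-0.9909, 0.1346, 0.0001], [0.1346, 0.9909, -0.0], [-0.0001, -0.0, -1.0]]
force [-0.1682, 0.1541, 0.4669]
opening 0.7752
grasp_force 0.0
joint_positions [6.127, 28.6952, 100.0021, -0.0026, 51.2969, -76.1352]
scene crop origin 275 167 tcp [335.209 227.006]
-0.04 [387.94   246.4755] [385.6881 279.8195] [335.1586 217.3075]
-0.02 [380.1798 231.5914] [378.392  261.7966] [334.9463 226.7249]
0 [373.9595 219.6607] [372.5061 247.2569] [334.7378 235.9776]
0.017 [369.5672 211.2361] [368.3295 236.9399] [334.5634 243.7161]
```

View pics/m.png

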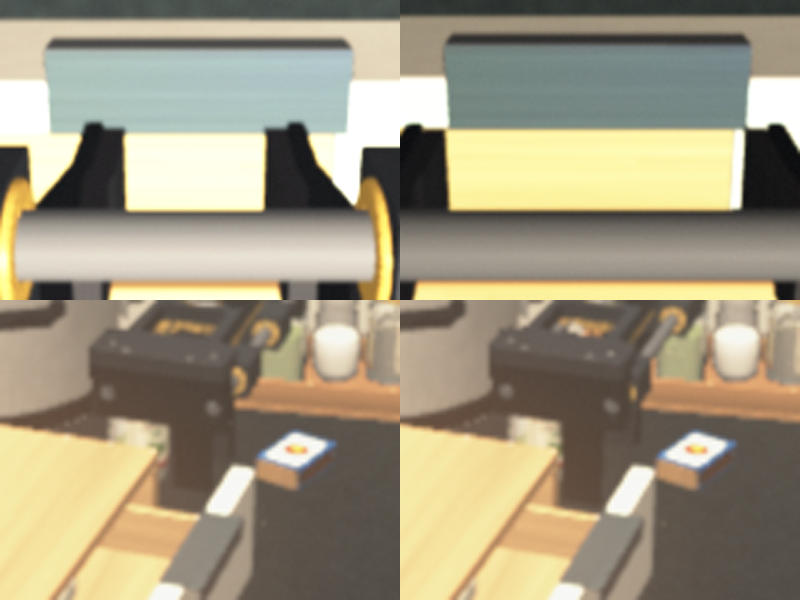

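The finger length doesn't change with the opening: the tips stay ~20 mm behind the TCP and the carrier starts ~36 mm above the tips. I'll correct for that, close, go back into the gap, and lower deeper.

Request:
play_rows([
  [[-0.015, 0, 0, 0, 0, 0], [-0.03, 0, 0, 0, 0, 0], [-0.037, 0, 0, 0, 0, 0], [-0.037, 0, 0, 0, 0, 0], [-0.037, 0, 0, 0, 0, 0], [-0.037, 0, 0, 0, 0, 0], [-0.037, 0, 0, 0, 0, 0], [-0.037, 0, 0, 0, 0, 0]],
], fingers=0)

```text
time_s: 10.63
position: [0.5377, 0.1606, 0.1302]
tcp_rot: [[-0.991, 0.134, -0.001], [0.134, 0.991, -0.0], [0.001, -0.0, -1.0]]
force: [0.9, 0.6, 0.3]
opening: 0.281
grasp_force: 0.0
```

Request:
play_rows([
  [[0, 0, 0.005, 0, 0, 0], [0, 0, 0.01, 0, 0, 0], [0, 0, 0.03, 0, 0, 0], [0, 0, 0.05, 0, 0, 0], [0, 0, 0.067, 0, 0, 0], [0, 0, 0.067, 0, 0, 0], [0, 0, 0.067, 0, 0, 0]],
])

```text
time_s: 11.22
position: [0.5375, 0.1604, 0.0622]
tcp_rot: [[-0.991, 0.135, -0.003], [0.135, 0.991, -0.0], [0.003, -0.001, -1.0]]
force: [0.0, 0.5, 0.7]
opening: 0.006
grasp_force: 0.0
```

Request:
play_rows([
  [[0.005, 0, 0, 0, 0, 0], [0.01, 0, 0, 0, 0, 0], [0.014, 0, 0, 0, 0, 0], [0.017, 0, 0, 0, 0, 0], [0.02, 0, 0, 0, 0, 0], [0.023, 0, 0, 0, 0, 0], [0.026, 0, 0, 0, 0, 0], [0.029, 0, 0, 0, 0, 0]],
])

```text
time_s: 11.88
position: [0.5105, 0.1645, 0.0637]
tcp_rot: [[-0.991, 0.135, 0.002], [0.135, 0.991, 0.0], [-0.002, 0.001, -1.0]]
force: [2.1, -0.9, 1.5]
opening: 0.006
grasp_force: 1.2
```

Request:
play_rows([
  [[0.002, 0, 0, 0, 0, 0], [0.004, 0, 0, 0, 0, 0], [0.006, 0, 0, 0, 0, 0], [0.008, 0, 0, 0, 0, 0], [0.009, 0, 0, 0, 0, 0], [0.01, 0, 0, 0, 0, 0]],
])

```text
time_s: 12.38
position: [0.4997, 0.1658, 0.0632]
tcp_rot: [[-0.991, 0.135, -0.0], [0.135, 0.991, 0.0], [0.0, 0.0, -1.0]]
force: [1.9, 0.4, 1.2]
opening: 0.005
grasp_force: 1.0
```

```bash
cat >> h.py <<'E'
def measure_d(p=True):
    w=imaging.capture("wrist"); f=w["frame"].astype(int).sum(2)
    out=[]
    for Y in (-.105,-.09,-.06,.06,.09,.105):
        # outer top edge transition brightest jump & inner top edge along the predicted line
        ds=np.arange(.0,.135,.0005)
        P=np.array([proj(w,g(-.0985-d,Y,.088)) for d in ds]); ok=(P[:,1]>0)&(P[:,1]<399)&(P[:,0]>0)&(P[:,0]<639)
        v=np.array([f[int(round(b)),int(round(a))] if o else 0 for (a,b),o in zip(P,ok)])
        out.append((Y,[(round(float(ds[i]),4)) for i in range(len(v)-1) if (v[i]>=745)!=(v[i+1]>=745)]))
    for o in out: print(o)
E
python3 - <<'E'
from h import *
measure_d(); find("wrist",["thumb_pad","strip"]); print(ux(bot.read_state()["position"]))
E
```

```text
(-0.105, [0.0605, 0.076])
(-0.09, [0.0605, 0.076])
(-0.06, [0.06, 0.076])
(0.06, [0.0555, 0.0765])
(0.09, [0.061, 0.0765])
(0.105, [0.061, 0.0765])
wrist thumb_pad []
wrist strip []
[-0.1478 -0.0007  0.055 ]
```

The drawer is at 0.076. I'll move over the pad.

Request:
play_rows([
  [[-0.015, 0, -0.003, 0, 0, 0], [-0.03, 0.015, -0.003, 0, 0, 0], [-0.04, 0.035, -0.003, 0, 0, 0], [-0.04, 0.055, -0.003, 0, 0, 0], [-0.04, 0.0587, 0, 0, 0, 0], [-0.04, 0.0587, 0.004, 0, 0, 0], [-0.04, 0.0587, 0.008, 0, 0, 0], [-0.04, 0.0587, 0.008, 0, 0, 0]],
])

```text
time_s: 13.2
position: [0.5457, 0.218, 0.0543]
tcp_rot: [[-0.991, 0.136, -0.004], [0.136, 0.991, -0.0], [0.004, -0.001, -1.0]]
force: [-1.0, 2.1, 2.3]
opening: 0.003
grasp_force: 1.3
```

Run:
```python
from h import *
measure_d(); s=st(); print(ux(s["position"]))
```

```text
(-0.105, [])
(-0.09, [0.0625, 0.065])
(-0.06, [0.062, 0.076])
(0.06, [0.032, 0.0615, 0.062, 0.076])
(0.09, [0.062, 0.076])
(0.105, [0.062, 0.076])
time_s 13.25
position [0.5459, 0.2179, 0.0546]
tcp_rot [[-0.9908, 0.1355, -0.0032], [0.1355, 0.9908, -0.0002], [0.0032, -0.0007, -1.0]]
force [-1.2064, -0.0082, 1.1819]
opening 0.0049
grasp_force 0.4254
joint_positions [10.8643, 38.9892, 94.0772, 0.0302, 47.1187, -71.3697]
[-0.1089  0.0573  0.0465]
```

Request:
play_rows([
  [[0, 0, 0.001, 0, 0, 0], [0, 0, 0.001, 0, 0, 0], [0, 0, 0.001, 0, 0, 0]],
])

```text
time_s: 13.5
position: [0.5465, 0.2177, 0.0543]
tcp_rot: [[-0.991, 0.135, -0.002], [0.135, 0.991, -0.001], [0.002, -0.001, -1.0]]
force: [-2.6, -0.9, 2.6]
opening: 0.005
grasp_force: 1.4
```

Request:
play_rows([
  [[0, 0, 0.0005, 0, 0, 0], [0, 0, 0.001, 0, 0, 0], [0, 0, 0.001, 0, 0, 0]],
])

```text
time_s: 13.75
position: [0.5474, 0.2178, 0.0537]
tcp_rot: [[-0.991, 0.134, -0.0], [0.134, 0.991, -0.001], [0.0, -0.001, -1.0]]
force: [-2.2, -1.6, 6.0]
opening: 0.004
grasp_force: 3.0
```

```bash
cat >> h.py <<'E'
def F(n=5):
    a=[]
    for i in range(n):
        imaging.capture("wrist"); s=bot.read_state(); a.append(np.r_[s["force"],s["grasp_force"],s["position"]])
    a=np.array(a); print("mean",a.mean(0)); print("std",a.std(0)); print(ux(a.mean(0)[4:]))
E
python3 -c "from h import *; F()"
```

```text
mean [-2.3819 -2.2563  5.9429  2.9024  0.5474  0.2178  0.0537]
std [0.3433 0.298  0.241  0.0118 0.     0.     0.    ]
[-0.1073  0.0574  0.0456]
```

Request:
play_rows([
  [[0.0003, -0.0003, 0.0007, 0, 0, 0], [0.0006, -0.0005, 0.0014, 0, 0, 0], [0.0006, -0.0005, 0.0014, 0, 0, 0]],
])

```text
time_s: 14.25
position: [0.5476, 0.2177, 0.053]
tcp_rot: [[-0.991, 0.134, 0.002], [0.134, 0.991, -0.0], [-0.002, -0.0, -1.0]]
force: [-2.0, -2.2, 10.2]
opening: 0.003
grasp_force: 4.8
```

```bash
python3 -c "from h import *; F(4)"
```

```text
mean [-2.0835 -1.3955  9.0258  4.5911  0.5477  0.2177  0.0531]
std [0.1992 0.3827 0.3312 0.0215 0.     0.     0.    ]
[-0.1071  0.0573  0.045 ]
```

Request:
play_rows([
  [[0.0002, 0, 0.0007, 0, 0, 0], [0.0004, 0, 0.0014, 0, 0, 0], [0.0005, 0, 0.002, 0, 0, 0], [0.0005, 0, 0.002, 0, 0, 0]],
])

```text
time_s: 14.78
position: [0.5481, 0.2177, 0.0521]
tcp_rot: [[-0.991, 0.134, 0.004], [0.134, 0.991, -0.0], [-0.004, 0.0, -1.0]]
force: [-2.2, -2.8, 14.8]
opening: 0.004
grasp_force: 7.4
```

```bash
python3 -c "from h import *; F(4)"
```

```text
mean [-1.9347 -2.5468 14.4023  7.1563  0.5482  0.2177  0.0522]
std [0.3748 0.7187 0.2232 0.022  0.     0.     0.    ]
[-0.1066  0.0574  0.0441]
```

14.4 N is steady on the pad. Now I'll draw slowly.

Request:
play_rows([
  [[0.001, 0, 0, 0, 0, 0], [0.002, 0, 0, 0, 0, 0], [0.003, 0, 0, 0, 0, 0], [0.004, 0, 0, 0, 0, 0], [0.005, 0, 0, 0, 0, 0], [0.006, 0, 0, 0, 0, 0]],
])

```text
time_s: 15.48
position: [0.5454, 0.2183, 0.0527]
tcp_rot: [[-0.991, 0.134, 0.011], [0.134, 0.991, -0.0], [-0.011, 0.001, -1.0]]
force: [1.5, -5.0, 11.6]
opening: 0.002
grasp_force: 6.1
```

```bash
python3 -c "
from h import *; F(3); measure_d()"
```

```text
mean [ 1.6401 -3.6578 12.1376  6.0041  0.5451  0.2183  0.0526]
std [0.5198 0.8911 0.5595 0.128  0.     0.     0.    ]
[-0.1097  0.0575  0.0445]
(-0.105, [])
(-0.09, [])
(-0.06, [0.064, 0.077])
(0.06, [0.034, 0.062, 0.064, 0.0775])
(0.09, [0.064, 0.0775])
(0.105, [0.0635, 0.0775])
```

Request:
play_rows([
  [[0, 0, 0.0005, 0, 0, 0], [0, 0, 0.001, 0, 0, 0], [0.001, 0, 0.001, 0, 0, 0], [0.002, 0, 0.001, 0, 0, 0], [0.003, 0, 0.001, 0, 0, 0]],
])

```text
time_s: 16.1
position: [0.5429, 0.2186, 0.0522]
tcp_rot: [[-0.991, 0.134, 0.012], [0.134, 0.991, -0.0], [-0.011, 0.001, -1.0]]
force: [-0.3, -4.5, 15.1]
opening: 0.006
grasp_force: 7.5
```

```bash
python3 -c "
from h import *; F(2); measure_d()"
```

```text
mean [ 1.117  -4.2739 14.6722  7.6334  0.5425  0.2187  0.0521]
std [0.458  0.7112 0.6548 0.0008 0.     0.     0.    ]
[-0.1123  0.0576  0.044 ]
(-0.105, [])
(-0.09, [])
(-0.06, [0.0665, 0.0795])
(0.06, [0.037, 0.065, 0.0665, 0.08])
(0.09, [0.0665, 0.0795])
(0.105, [0.0665, 0.0795])
```

Request:
play_rows([
  [[0.0015, 0, 0, 0, 0, 0], [0.003, 0, 0, 0, 0, 0], [0.0045, 0, 0, 0, 0, 0], [0.006, 0, 0, 0, 0, 0], [0.0075, 0, 0, 0, 0, 0], [0.009, 0, 0, 0, 0, 0]],
])

```text
time_s: 16.75
position: [0.5339, 0.2199, 0.0521]
tcp_rot: [[-0.991, 0.134, 0.011], [0.134, 0.991, -0.0], [-0.011, 0.001, -1.0]]
force: [1.6, -4.5, 15.5]
opening: 0.007
grasp_force: 7.7
```

```bash
python3 -c "
from h import *; F(2); measure_d()"
```

```text
mean [ 1.1341 -4.4398 14.837   7.8016  0.5334  0.2199  0.0521]
std [0.3972 0.2044 0.5638 0.004  0.     0.     0.    ]
[-0.1216  0.0576  0.044 ]
(-0.105, [])
(-0.09, [])
(-0.06, [0.076, 0.0885])
(0.06, [0.0465, 0.0685, 0.069, 0.074, 0.076, 0.089])
(0.09, [0.076, 0.089])
(0.105, [0.0755, 0.089])
```

Past the keeper at 0.089. I'll draw on to about 0.115.

Request:
play_rows([
  [[0.003, 0, -0.0005, 0, 0, 0], [0.006, 0, -0.0005, 0, 0, 0], [0.01, 0, -0.0005, 0, 0, 0], [0.014, 0, -0.0005, 0, 0, 0], [0.018, 0, -0.0005, 0, 0, 0], [0.022, 0, -0.0005, 0, 0, 0], [0.025, 0, -0.0005, 0, 0, 0], [0.027, 0, -0.0005, 0, 0, 0]],
])

```text
time_s: 17.57
position: [0.5064, 0.2236, 0.0522]
tcp_rot: [[-0.991, 0.133, 0.01], [0.134, 0.991, -0.0], [-0.01, 0.001, -1.0]]
force: [1.5, -4.4, 14.7]
opening: 0.001
grasp_force: 7.4
```

```bash
python3 -c "
from h import *; F(2); measure_d()"
```

```text
mean [ 0.6375 -4.7634 15.3268  7.5757  0.5058  0.2237  0.0521]
std [0.6516 0.2775 0.5624 0.0153 0.     0.     0.    ]
[-0.1494  0.0576  0.044 ]
(-0.105, [])
(-0.09, [])
(-0.06, [0.1035, 0.117])
(0.06, [0.074, 0.096, 0.0965, 0.102, 0.1035, 0.117])
(0.09, [0.103, 0.117])
(0.105, [0.103, 0.117])
```

Request:
play_rows([
  [[0, 0, -0.01, 0, 0, 0], [0, 0, -0.04, 0, 0, 0], [0, 0, -0.075, 0, 0, 0], [0, 0, -0.11, 0, 0, 0], [0, 0, -0.14, 0, 0, 0], [0, 0, -0.14, 0, 0, 0]],
])

```text
time_s: 18.22
position: [0.5067, 0.2254, 0.1957]
tcp_rot: [[-0.991, 0.135, 0.014], [0.135, 0.991, 0.003], [-0.014, 0.005, -1.0]]
force: [0.7, -0.8, -0.3]
opening: 0.005
grasp_force: 0.0
```

```bash
python3 -c "
from h import *; measure_d(); to_tool([.473,-.138,.19],64)"
```

```text
(-0.105, [0.104, 0.118])
(-0.09, [0.104, 0.118])
(-0.06, [0.104, 0.118])
(0.06, [0.0115, 0.0245, 0.0285, 0.0475, 0.07, 0.102, 0.103, 0.118])
(0.09, [0.104, 0.118])
(0.105, [0.104, 0.118])
shift [-0.0172 -0.364   0.0019] rotvec [ 0.2796  0.4973 18.2599]
```

Request:
play_rows([
  [[-0.002, -0.03, 0, 0, 0, 2], [-0.004, -0.068, 0, 0, 0, 4], [-0.006, -0.106, 0, 0, 0, 6], [-0.008, -0.144, 0, 0, 0, 9], [-0.01, -0.182, 0, 0, 0, 12], [-0.012, -0.22, 0, 0, 0, 15], [-0.014, -0.258, 0, 0, 0, 18], [-0.015, -0.296, 0, 0, 0, 18.2]],
], fingers=0.078)

```text
time_s: 18.93
position: [0.4758, -0.0727, 0.1879]
tcp_rot: [[-0.898, 0.439, -0.002], [0.439, 0.898, 0.001], [0.002, -0.0, -1.0]]
force: [0.7, -0.3, -0.3]
opening: 0.529
grasp_force: 0.0
```

Request:
play_rows([
  [[0.01, -0.03, 0, 0, 0, 0], [0.02, -0.062, 0, 0, 0, 0], [0.02, -0.062, 0, 0, 0, 0], [0.02, -0.062, 0, 0, 0, 0], [0.02, -0.062, 0, 0, 0, 0]],
])

```text
time_s: 19.35
position: [0.4316, -0.1179, 0.1886]
tcp_rot: [[-0.899, 0.438, -0.001], [0.438, 0.899, 0.001], [0.001, 0.001, -1.0]]
force: [0.0, 0.6, 0.4]
opening: 0.864
grasp_force: 0.0
```

```bash
cat > mb.py <<'E'
from h import *
st()
for c in("wrist","top"):
    w=imaging.capture(c)
    hsv=cv2.cvtColor(w["frame"],cv2.COLOR_RGB2HSV)
    for d in finder.outline_of(c,"matches")[:2]:
        m=d["pixels"].astype(np.uint8); k=max(cv2.findContours(m,0,2)[0],key=cv2.contourArea)
        r=cv2.minAreaRect(k); b=np.array([onz(w,u,.018)[:2] for u in cv2.boxPoints(r)])
        e=[b[1]-b[0],b[2]-b[1]]; l=max(e,key=np.linalg.norm)
        print(c,round(d["confidence"],2),m.sum(),"ctr",b.mean(0),"sides",[np.linalg.norm(x) for x in e],"ang",np.degrees(np.arctan2(l[1],l[0]))%180, r)
    # blue/white/label top by colour: blue mask within dilated region
    mm=cv2.dilate(m,np.ones((9,9))); blue=((hsv[:,:,0]>95)&(hsv[:,:,0]<130)&(hsv[:,:,1]>110)&(hsv[:,:,2]>60)|((hsv[:,:,1]<60)&(hsv[:,:,2]>170))).astype(np.uint8)*mm
    ks=cv2.findContours(blue,0,2)[0]
    if ks:
        r=cv2.minAreaRect(max(ks,key=cv2.contourArea)); b=np.array([onz(w,u,.018)[:2] for u in cv2.boxPoints(r)]); e=[b[1]-b[0],b[2]-b[1]]; l=max(e,key=np.linalg.norm)
        print("colour",b.mean(0),[np.linalg.norm(x) for x in e],np.degrees(np.arctan2(l[1],l[0]))%180)
E
python3 mb.py
```

```text
time_s 19.35
position [0.4316, -0.1179, 0.1886]
tcp_rot [[-0.8988, 0.4383, -0.0006], [0.4383, 0.8988, 0.0009], [0.0009, 0.0005, -1.0]]
force [0.041, 0.5632, 0.3997]
opening 0.8643
grasp_force 0.0
joint_positions [-29.6649, 17.8304, 107.4948, 0.0315, 54.7294, -93.6885]
wrist 0.59 1579 ctr [ 0.47   -0.1387] sides [np.float64(0.05658543923267659), np.float64(0.04264759090885083)] ang 65.63036628064836 ((316.71978759765625, 212.91058349609375), (33.34824752807617, 47.31507873535156), 88.40885925292969)
colour [ 0.4714 -0.14  ] [np.float64(0.05524858083018919), np.float64(0.04070791829765298)] 65.33325856889347
colour [ 0.47   -0.0296] [np.float64(0.0022886270892001994), np.float64(0.0022805910622034587)] 90.69416677617865
```

```bash
python3 -c "
from h import *; to_tool([.4713,-.1394,-.0105],65.5)"
```

```text
shift [-0.0448 -0.003   0.1997] rotvec [ 0.009   0.0044 -1.322 ]
```

Request:
play_rows([
  [[-0.02, -0.001, 0.02, 0, 0, -0.5], [-0.04, -0.003, 0.045, 0, 0, -1.3], [-0.045, -0.003, 0.08, 0, 0, -1.3], [-0.045, -0.003, 0.11, 0, 0, -1.3], [-0.045, -0.003, 0.14, 0, 0, -1.3], [-0.045, -0.003, 0.16, 0, 0, -1.3], [-0.045, -0.003, 0.16, 0, 0, -1.3], [-0.045, -0.003, 0.16, 0, 0, -1.3]],
])

```text
time_s: 20.22
position: [0.4706, -0.1394, 0.0285]
tcp_rot: [[-0.91, 0.416, -0.002], [0.416, 0.91, 0.001], [0.002, 0.0, -1.0]]
force: [0.2, 0.2, 0.4]
opening: 0.895
grasp_force: 0.0
```

```bash
python3 mb.py; python3 -c "
from h import *; to_tool([.4713,-.1394,-.0105],65.5)"
```

```text
time_s 20.2167
position [0.4706, -0.1394, 0.0285]
tcp_rot [[-0.9096, 0.4155, -0.0021], [0.4155, 0.9096, 0.0012], [0.0024, 0.0002, -1.0]]
force [0.2378, 0.1554, 0.4258]
opening 0.8948
grasp_force 0.0
joint_positions [-29.5746, 37.1327, 108.9385, 0.0029, 34.0688, -95.0251]
wrist 0.68 5187 ctr [ 0.4703 -0.1384] sides [np.float64(0.057537222593345656), np.float64(0.043771003960877464)] ang 65.42649410859674 ((320.0, 225.5), (61.0, 88.0), 90.0)
colour [ 0.4706 -0.1385] [np.float64(0.05628087285517222), np.float64(0.043091255027269286)] 65.42656132487183
colour [ 0.5058 -0.0534] [np.float64(0.0), np.float64(0.0)] 0.0
shift [0.0015 0.001  0.0414] rotvec [-0.0165  0.2036 -0.1056]
```

Request:
play_rows([
  [[0, 0, 0.012, 0, 0, 0], [0, 0, 0.024, 0, 0, 0], [0, 0, 0.034, 0, 0, 0], [0, 0, 0.04, 0, 0, 0], [0, 0, 0.04, 0, 0, 0]],
])

```text
time_s: 20.83
position: [0.4705, -0.1403, -0.0111]
tcp_rot: [[-0.909, 0.417, -0.001], [0.417, 0.909, 0.0], [0.001, 0.0, -1.0]]
force: [0.4, -0.1, 0.6]
opening: 0.899
grasp_force: 0.0
```

Request:
play_rows([
  [[0, 0, 0, 0, 0, 0], [0, 0, 0, 0, 0, 0], [0, 0, 0, 0, 0, 0], [0, 0, 0, 0, 0, 0], [0, 0, 0, 0, 0, 0], [0, 0, 0, 0, 0, 0]],
], fingers=0.04)

```text
time_s: 21.33
position: [0.4711, -0.1406, -0.0102]
tcp_rot: [[-0.909, 0.417, 0.001], [0.417, 0.909, -0.0], [-0.001, -0.0, -1.0]]
force: [0.3, -0.1, 3.1]
opening: 0.66
grasp_force: 30.0
```

Gripped at a 57 mm opening. Lift and head for the drawer.

Request:
play_rows([
  [[0, 0, -0.005, 0, 0, 0], [0, 0, -0.02, 0, 0, 0], [0, 0, -0.05, 0, 0, 0], [0, 0, -0.085, 0, 0, 0], [0, 0, -0.12, 0, 0, 0], [0, 0, -0.15, 0, 0, 0], [0, 0, -0.16, 0, 0, 0], [0, 0, -0.16, 0, 0, 0]],
])

```text
time_s: 22.0
position: [0.4726, -0.1414, 0.1526]
tcp_rot: [[-0.909, 0.417, 0.006], [0.417, 0.909, -0.004], [-0.007, -0.001, -1.0]]
force: [-0.3, -0.4, -0.2]
opening: 0.665
grasp_force: 30.0
```

```bash
python3 -c "
from h import *; st(); t=g(-.1365,-.025,0); print(t); to_tool([t[0],t[1],.15],82.2)"
```

```text
time_s 22.0
position [0.4726, -0.1414, 0.1526]
tcp_rot [[-0.909, 0.4167, 0.0063], [0.4167, 0.909, -0.0036], [-0.0072, -0.0007, -1.0]]
force [-0.2783, -0.4442, -0.1698]
opening 0.6645
grasp_force 29.9999
joint_positions [-29.6602, 24.2219, 104.0151, -0.0012, 51.3475, -95.0317]
[0.5074 0.1401 0.0081]
shift [0.0857 0.2704 0.0018] rotvec [ -0.0979   0.4054 -16.8278]
```

Request:
play_rows([
  [[0.009, 0.025, 0, 0, 0, -2], [0.019, 0.06, 0, 0, 0, -4], [0.03, 0.095, 0, 0, 0, -6.5], [0.041, 0.13, 0, 0, 0, -9], [0.052, 0.165, 0, 0, 0, -12], [0.063, 0.2, 0, 0, 0, -14.5], [0.074, 0.235, 0, 0, 0, -16.8], [0.083, 0.263, 0, 0, 0, -16.8]],
])

```text
time_s: 22.67
position: [0.5037, 0.1357, 0.1479]
tcp_rot: [[-0.991, 0.134, -0.003], [0.134, 0.991, 0.0], [0.003, -0.0, -1.0]]
force: [0.2, -0.0, 0.2]
opening: 0.664
grasp_force: 30.0
```

Request:
play_rows([
  [[0, 0.005, 0, 0, 0, 0], [0, 0.008, 0, 0, 0, 0], [0, 0.008, 0, 0, 0, 0], [0, 0.008, 0, 0, 0, 0]],
])

```text
time_s: 23.0
position: [0.5054, 0.1401, 0.1487]
tcp_rot: [[-0.991, 0.137, -0.002], [0.137, 0.991, -0.001], [0.002, -0.001, -1.0]]
force: [0.2, -1.1, -0.6]
opening: 0.663
grasp_force: 30.0
```

```bash
python3 -c "
from h import *; s=st(); print(ux(s['position'])); measure_d(); t=g(-.1365,-.025,0); to_tool([t[0],t[1],.022],82.2)"
```

```text
time_s 23.0
position [0.5054, 0.1401, 0.1487]
tcp_rot [[-0.9905, 0.1372, -0.0018], [0.1372, 0.9905, -0.0006], [0.0017, -0.0008, -1.0]]
force [0.232, -1.0819, -0.6048]
opening 0.6629
grasp_force 29.9999
joint_positions [3.2958, 26.8656, 99.5434, -0.0336, 53.6959, -78.8007]
[-0.1384 -0.0253  0.1406]
(-0.105, [0.1035, 0.118])
(-0.09, [0.1035, 0.118])
(-0.06, [0.022, 0.1035, 0.118])
(0.06, [0.012, 0.0245, 0.0285, 0.0465, 0.069, 0.118])
(0.09, [0.104, 0.1175])
(0.105, [0.104, 0.1175])
shift [-0.0019  0.0006  0.1268] rotvec [-0.0384 -0.079  -0.1258]
```

Request:
play_rows([
  [[-0.002, 0, 0.02, 0, 0, 0], [-0.002, 0, 0.045, 0, 0, 0], [-0.002, 0, 0.07, 0, 0, 0], [-0.002, 0, 0.09, 0, 0, 0], [-0.002, 0, 0.105, 0, 0, 0], [-0.002, 0, 0.114, 0, 0, 0], [-0.002, 0, 0.116, 0, 0, 0], [-0.002, 0, 0.116, 0, 0, 0]],
])

```text
time_s: 23.72
position: [0.5079, 0.14, 0.033]
tcp_rot: [[-0.99, 0.138, -0.001], [0.138, 0.99, -0.0], [0.001, -0.0, -1.0]]
force: [0.6, 0.6, -0.2]
opening: 0.658
grasp_force: 30.0
```

Request:
play_rows([
  [[0, 0, 0.002, 0, 0, 0], [0, 0, 0.004, 0, 0, 0], [0, 0, 0.006, 0, 0, 0], [0, 0, 0.007, 0, 0, 0], [0, 0, 0.008, 0, 0, 0], [0, 0, 0.008, 0, 0, 0]],
])

```text
time_s: 24.22
position: [0.508, 0.1409, 0.0254]
tcp_rot: [[-0.991, 0.136, 0.0], [0.136, 0.991, 0.0], [-0.0, 0.0, -1.0]]
force: [-0.5, -0.0, -0.0]
opening: 0.664
grasp_force: 30.0
```

Request:
play_rows([
  [[0, 0, 0.001, 0, 0, 0], [0, 0, 0.002, 0, 0, 0], [0, 0, 0.003, 0, 0, 0], [0, 0, 0.003, 0, 0, 0]],
])

```text
time_s: 24.55
position: [0.5079, 0.1409, 0.0221]
tcp_rot: [[-0.991, 0.136, -0.0], [0.136, 0.991, -0.0], [0.0, -0.0, -1.0]]
force: [-0.2, -0.0, 0.4]
opening: 0.661
grasp_force: 30.0
```

Request:
play_rows([
  [[0, 0, 0.001, 0, 0, 0], [0, 0, 0.002, 0, 0, 0], [0, 0, 0.002, 0, 0, 0]],
])

```text
time_s: 24.8
position: [0.5082, 0.1409, 0.0208]
tcp_rot: [[-0.991, 0.136, 0.0], [0.136, 0.991, 0.0], [-0.0, 0.0, -1.0]]
force: [-0.9, 0.3, 3.7]
opening: 0.659
grasp_force: 30.0
```

Contact with the floor. Release.

Request:
play_rows([
  [[0, 0, 0, 0, 0, 0], [0, 0, 0, 0, 0, 0], [0, 0, 0, 0, 0, 0], [0, 0, 0, 0, 0, 0], [0, 0, 0, 0, 0, 0]],
], fingers=0.068)

```text
time_s: 25.22
position: [0.508, 0.1408, 0.0202]
tcp_rot: [[-0.991, 0.136, -0.0], [0.136, 0.991, -0.0], [0.0, -0.0, -1.0]]
force: [0.3, -0.2, 0.5]
opening: 0.778
grasp_force: 0.0
```

Request:
play_rows([
  [[0, 0, -0.003, 0, 0, 0], [0, 0, -0.012, 0, 0, 0], [0, 0, -0.03, 0, 0, 0], [0, 0, -0.065, 0, 0, 0], [0, 0, -0.1, 0, 0, 0], [0, 0, -0.13, 0, 0, 0], [0, 0, -0.14, 0, 0, 0], [0, 0, -0.14, 0, 0, 0]],
])

```text
time_s: 25.88
position: [0.5103, 0.1411, 0.1639]
tcp_rot: [[-0.991, 0.136, 0.008], [0.136, 0.991, 0.0], [-0.008, 0.002, -1.0]]
force: [-0.3, -0.9, -0.7]
opening: 0.78
grasp_force: 0.0
```

```bash
python3 -c "
from h import *; s=st(); measure_d(); find('wrist',['matches']); m=finder.recognise('wrist','matches')
if m: print(ux(m[0]['at']))
o=finder.outline_of('wrist','matches')
w=imaging.capture('wrist')
if o:
  k=max(cv2.findContours(o[0]['pixels'].astype(np.uint8),0,2)[0],key=cv2.contourArea)
  print([ux(onz(w,u,.048)) for u in cv2.boxPoints(cv2.minAreaRect(k))])
"
```

```text
time_s 25.8833
position [0.5103, 0.1411, 0.1639]
tcp_rot [[-0.9907, 0.1362, 0.0078], [0.1362, 0.9907, 0.0004], [-0.0076, 0.0015, -1.0]]
force [-0.2872, -0.9443, -0.6961]
opening 0.7805
grasp_force 0.0
joint_positions [3.3541, 25.7096, 98.4493, -0.0004, 55.396, -78.8185]
(-0.105, [0.104, 0.118])
(-0.09, [0.104, 0.118])
(-0.06, [0.1035, 0.118])
(0.06, [0.011, 0.024, 0.028, 0.0465, 0.0685, 0.118])
(0.09, [0.1035, 0.118])
(0.105, [0.1035, 0.118])
wrist matches [(0.87, array([0.5097, 0.1422, 0.0501]))]
[-0.1345 -0.0226  0.042 ]
[array([-0.1634, -0.0548,  0.0399]), array([-0.1634,  0.0022,  0.0399]), array([-0.123 ,  0.0032,  0.0399]), array([-0.1231, -0.0559,  0.0399])]
```

The matchbox lies flat in place. Next, close the fingers and go in front of the pull.

Request:
play_rows([
  [[0.02, 0.004, 0, 0, 0, 0], [0.05, 0.01, 0, 0, 0, 0], [0.08, 0.016, 0, 0, 0, 0], [0.11, 0.022, 0, 0, 0, 0], [0.123, 0.024, 0, 0, 0, 0], [0.123, 0.024, 0, 0, 0, 0], [0.123, 0.024, 0, 0, 0, 0], [0.123, 0.024, 0, 0, 0, 0]],
], fingers=0)

```text
time_s: 26.8
position: [0.3919, 0.1813, 0.1603]
tcp_rot: [[-0.991, 0.137, 0.002], [0.137, 0.991, 0.0], [-0.002, 0.0, -1.0]]
force: [0.9, 0.0, 0.8]
opening: 0.261
grasp_force: 0.0
```

```bash
python3 -c "
from h import *; s=st(); print(ux(s['position'])); t=g(-.257,0,0); to_tool([t[0],t[1],.055],82.2)"
```

```text
time_s 26.8
position [0.3919, 0.1813, 0.1603]
tcp_rot [[-0.9906, 0.1366, 0.0025], [0.1366, 0.9906, 0.0001], [-0.0024, 0.0005, -1.0]]
force [0.8563, 0.0011, 0.8378]
opening 0.2614
grasp_force 0.0
joint_positions [9.9479, 19.3943, 111.515, -0.024, 48.9496, -72.1831]
[-0.2565  0.0002  0.1522]
shift [ 0.0008 -0.0002  0.1053] rotvec [ 0.0259  0.14   -0.0532]
```

Request:
play_rows([
  [[0, 0, 0.02, 0, 0, 0], [0, 0, 0.05, 0, 0, 0], [0, 0, 0.08, 0, 0, 0], [0, 0, 0.1, 0, 0, 0], [0, 0, 0.105, 0, 0, 0], [0, 0, 0.105, 0, 0, 0], [0, 0, 0.105, 0, 0, 0]],
])

```text
time_s: 27.38
position: [0.391, 0.1812, 0.0554]
tcp_rot: [[-0.991, 0.137, 0.001], [0.137, 0.991, 0.0], [-0.001, 0.0, -1.0]]
force: [0.6, 0.0, -0.3]
opening: 0.003
grasp_force: 0.0
```

Request:
play_rows([
  [[-0.006, 0, 0, 0, 0, 0], [-0.012, 0, 0, 0, 0, 0], [-0.017, 0, 0, 0, 0, 0], [-0.021, 0, 0, 0, 0, 0], [-0.025, 0, 0, 0, 0, 0], [-0.029, 0, 0, 0, 0, 0], [-0.033, 0, 0, 0, 0, 0], [-0.037, 0, 0, 0, 0, 0]],
])

```text
time_s: 28.05
position: [0.4259, 0.1763, 0.0553]
tcp_rot: [[-0.991, 0.136, -0.001], [0.136, 0.991, -0.0], [0.001, -0.0, -1.0]]
force: [-3.1, 0.1, 2.2]
opening: 0.004
grasp_force: 1.2
```

Request:
play_rows([
  [[-0.004, 0, 0, 0, 0, 0], [-0.008, 0, 0, 0, 0, 0], [-0.012, 0, 0, 0, 0, 0], [-0.016, 0, 0, 0, 0, 0], [-0.02, 0, 0, 0, 0, 0], [-0.024, 0, 0, 0, 0, 0], [-0.028, 0, 0, 0, 0, 0], [-0.032, 0, 0, 0, 0, 0]],
])

```text
time_s: 28.72
position: [0.458, 0.1718, 0.055]
tcp_rot: [[-0.991, 0.136, -0.0], [0.136, 0.991, -0.0], [0.0, -0.0, -1.0]]
force: [-2.8, 0.2, -0.7]
opening: 0.007
grasp_force: 1.2
```

```bash
python3 -c "
from h import *; s=st(); print(ux(s['position'])); measure_d()"
```

```text
time_s 28.7167
position [0.458, 0.1718, 0.055]
tcp_rot [[-0.9907, 0.1362, -0.0004], [0.1362, 0.9907, -0.0004], [0.0004, -0.0004, -1.0]]
force [-2.7882, 0.2381, -0.7045]
opening 0.007
grasp_force 1.1841
joint_positions [7.4532, 34.067, 108.5393, -0.0291, 37.4217, -74.6978]
[-0.1897 -0.0004  0.0469]
(-0.105, [0.0575, 0.07])
(-0.09, [0.0575, 0.07])
(-0.06, [])
(0.06, [])
(0.09, [0.0535, 0.0695, 0.0945, 0.095])
(0.105, [0.0535, 0.0695])
```

Request:
play_rows([
  [[-0.005, 0, 0, 0, 0, 0], [-0.011, 0, 0, 0, 0, 0], [-0.017, 0, 0, 0, 0, 0], [-0.023, 0, 0, 0, 0, 0], [-0.029, 0, 0, 0, 0, 0], [-0.034, 0, 0, 0, 0, 0], [-0.038, 0, 0, 0, 0, 0], [-0.042, 0, 0, 0, 0, 0]],
])

```text
time_s: 29.43
position: [0.5, 0.1662, 0.0553]
tcp_rot: [[-0.991, 0.137, 0.0], [0.137, 0.991, 0.0], [-0.0, 0.0, -1.0]]
force: [-2.1, 0.8, -1.4]
opening: 0.008
grasp_force: 1.2
```

Request:
play_rows([
  [[-0.004, 0, 0, 0, 0, 0], [-0.008, 0, 0, 0, 0, 0], [-0.012, 0, 0, 0, 0, 0], [-0.016, 0, 0, 0, 0, 0], [-0.019, 0, 0, 0, 0, 0], [-0.022, 0, 0, 0, 0, 0], [-0.024, 0, 0, 0, 0, 0], [-0.026, 0, 0, 0, 0, 0]],
])

```text
time_s: 30.1
position: [0.5255, 0.1627, 0.0554]
tcp_rot: [[-0.991, 0.136, 0.0], [0.136, 0.991, 0.0], [-0.0, 0.0, -1.0]]
force: [-1.5, 1.0, -1.4]
opening: 0.005
grasp_force: 1.1
```

Request:
play_rows([
  [[-0.001, 0, 0, 0, 0, 0], [-0.002, 0, 0, 0, 0, 0], [-0.003, 0, 0, 0, 0, 0], [-0.003, 0, 0, 0, 0, 0]],
])

```text
time_s: 30.43
position: [0.5271, 0.1625, 0.0554]
tcp_rot: [[-0.991, 0.136, -0.002], [0.136, 0.991, 0.0], [0.002, -0.0, -1.0]]
force: [-3.9, 1.1, 2.5]
opening: 0.006
grasp_force: 2.3
```

Request:
play_rows([
  [[-0.001, 0, 0, 0, 0, 0], [-0.002, 0, 0, 0, 0, 0], [-0.003, 0, 0, 0, 0, 0], [-0.003, 0, 0, 0, 0, 0]],
])

```text
time_s: 30.77
position: [0.527, 0.1624, 0.0554]
tcp_rot: [[-0.991, 0.136, -0.008], [0.136, 0.991, 0.0], [0.008, -0.001, -1.0]]
force: [-9.7, 2.6, 5.9]
opening: 0.007
grasp_force: 4.8
```

```bash
python3 -c "
from h import *; s=st(); print(ux(s['position'])); measure_d()"
```

```text
time_s 30.7667
position [0.527, 0.1624, 0.0554]
tcp_rot [[-0.9906, 0.1364, -0.008], [0.1364, 0.9907, 0.0003], [0.008, -0.0008, -1.0]]
force [-9.6623, 2.6228, 5.9485]
opening 0.0069
grasp_force 4.7692
joint_positions [5.4805, 37.0922, 99.2249, 0.0889, 44.1369, -76.7429]
[-0.1201 -0.0003  0.0473]
(-0.105, [0.0])
(-0.09, [0.0])
(-0.06, [])
(0.06, [])
(0.09, [0.0005])
(0.105, [])
```

Hard stop reached, so the drawer is shut. I'll retreat and verify.

Request:
play_rows([
  [[0.01, 0, 0, 0, 0, 0], [0.03, 0, 0, 0, 0, 0], [0.06, 0, 0, 0, 0, 0], [0.08, 0, -0.02, 0, 0, 0], [0.08, 0, -0.05, 0, 0, 0], [0.08, 0, -0.08, 0, 0, 0], [0.08, 0, -0.1, 0, 0, 0], [0.08, 0, -0.1, 0, 0, 0]],
])

```text
time_s: 31.48
position: [0.4569, 0.1733, 0.1599]
tcp_rot: [[-0.991, 0.136, 0.014], [0.136, 0.991, 0.001], [-0.014, 0.003, -1.0]]
force: [0.3, 0.3, -0.3]
opening: 0.006
grasp_force: 0.0
```

Request:
play_rows([
  [[0, 0, 0, 0, 0, 0], [0, 0, 0, 0, 0, 0], [0, 0, 0, 0, 0, 0], [0, 0, 0, 0, 0, 0]],
])

```text
time_s: 31.82
position: [0.4512, 0.1726, 0.1541]
tcp_rot: [[-0.991, 0.137, -0.002], [0.137, 0.991, -0.0], [0.002, -0.001, -1.0]]
force: [0.3, -0.1, -0.3]
opening: 0.005
grasp_force: 0.0
```

Run:
```python
from h import *
w=imaging.capture("wrist"); f=w["frame"].astype(int).sum(2)
for Y in(-.09,.09):
    for X in np.arange(-.125,-.07,.002):
        a,b=proj(w,g(X,Y,.09)); print(round(X,3),int(f[int(b),int(a)]) if 0<b<400 and 0<a<640 else None,end="; ")
    print()
imaging.capture("top")
find("top",["candle","red_peg","red_jar","green_jar","matches"])
```

```text
-0.125 407; -0.123 404; -0.121 403; -0.119 401; -0.117 399; -0.115 401; -0.113 401; -0.111 401; -0.109 403; -0.107 402; -0.105 404; -0.103 399; -0.101 403; -0.099 402; -0.097 402; -0.095 402; -0.093 403; -0.091 402; -0.089 427; -0.087 459; -0.085 459; -0.083 457; -0.081 460; -0.079 459; -0.077 457; -0.075 414; -0.073 328; -0.071 165; 
-0.125 418; -0.123 416; -0.121 413; -0.119 417; -0.117 416; -0.115 416; -0.113 416; -0.111 415; -0.109 416; -0.107 415; -0.105 412; -0.103 409; -0.101 412; -0.099 409; -0.097 410; -0.095 416; -0.093 451; -0.091 463; -0.089 457; -0.087 461; -0.085 462; -0.083 461; -0.081 454; -0.079 461; -0.077 458; -0.075 453; -0.073 333; -0.071 163; 
top candle [(0.73, array([0.6781, 0.073 , 0.1077]))]
top red_peg [(0.55, array([0.6931, 0.1787, 0.1126])), (0.5, array([ 0.5012, -0.2608,  0.1137]))]
top red_jar [(0.64, array([ 0.5819, -0.1066,  0.108 ]))]
top green_jar [(0.82, array([ 0.503 , -0.2623,  0.1132]))]
top matches []
```

```bash
python3 -c "
from h import *; print(bot.hand_in())"
```

```text
the job is handed in; nothing more can be done
None
```

I put the matchbox flat in the drawer, pushed the drawer fully shut to a hard stop (about 0.6 mm by the measured push), and handed the job in at about 32 s. The catch was pressed at about 14 to 15.5 N while I drew it past the keeper. The tea light, peg and jars show no shift beyond the camera's error. I did not see the hook spring back up; it passed the keeper on the way in, and no verdict came back.

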